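# Re-rig the glove and boot drying stands

### The arm

A 7-joint arm with a two-finger parallel gripper is mounted at the origin on the work surface. World frame = base frame: x ahead of the robot, y to its left, z up, the work surface at z = 0. Lengths are in m, angles in rad, forces in N, time in s.
With the tool pointing down it reaches from about 0.4 to 0.875 m from the base axis. Payload 19.3 kg.
Tool frame: the origin (TCP) lies at the very end of the fingers, on their centre line; the grasp point (between the pads) lies 19 mm behind it; z points along the fingers, y is the line along which they close (so a half turn about z gives the same grasp; the last joint's range is limited). The gripper opens to 85 mm and grips with 20 to 120 N. Pads are 22 mm wide; open, the fingers measure 114 mm over their backs; the gripper's body (76 mm by 85 mm) begins 54 mm behind the grasp point. The pads swing forward as they close: fully open they stand 13 mm farther back than shut.
Start: joints at [1.218, 0.521, -0.036, 1.599, 0.021, 1.021, -0.113], TCP at [0.174, -0.6, 0.231] pointing down, gripper open.
Joint ranges: [-2.91, 2.91], [-0.3, 2.13], [-1.5, 1.42], [0.17, 2.43], [-1.26, 4.41], [0.16, 1.93], [-2.52, 2.52]. Speed limits (rad/s): [1.89, 1.89, 2.39, 2.39, 3.01, 3.01, 3.01].

### API

Orientations are given as [roll, pitch, yaw] about the fixed x, y, z axes, in that order (R = Rz(yaw) Ry(pitch) Rx(roll)).
In Python, from workcell import monitor, optics, workorder gives the robot as it stands.
- The arm moves only by the tool apply_moves, never from a script. Its arguments are lists of equal length, an entry for each row: "linear": the shift along the tool's x, y, z each as a share of 0.1 m, from -1 to 1, a list of three; "delta_rot": the turn, a rotation vector about the tool's x, y, z each as a share of 120 degrees, from -1 to 1, a list of three. A call has exactly 5 rows; each row is the pose to reach, as a shift and turn from the pose commanded when the call began, along the tool's axes at that moment; what a row does not reach only later rows make up. A row lasts 1/12 s, in which the tool goes at most 41.7 mm and 7.16 degrees, less where a joint would pass 70% of its speed; a pose out of reach is approached as far as the arm can. A call with a number of a shift or a turn outside -1 to 1 is refused whole. A call with a gripper value outside its range is refused whole. "gripper" is the opening, from -1 (shut) to 1 (fully open), set as the call begins (left out, the last holds). The fingers move at their own pace and stop on an object; "force" is the grip in N (left out, the last holds). Time passes only in rows, so rows that repeat a pose let the fingers close, or fill a call up. It gives the time, the measured TCP pose, the force, the opening and the grip force at its end, in the units of the state.
- monitor.observe(): the state, without advancing time (a new reading comes with each control period).
- optics.grab_frame(name): name is "side" or "top"; returns (picture, depth): 420x560x3 uint8, red, green, blue; 420x560 float32, m along the optical axis (not along the pixel's ray), 0 where there is no reading.
- optics.camera_info(name): a dict with "fx", "fy", "cx", "cy" (pixels), "D" ([k1, k2, p1, p2, k3] as OpenCV has them; the pictures are not rectified), "rvec" (rotation vector, rad) and "tvec" (3), from world to camera coordinates, as OpenCV has them. Camera axes: x right, y down, z forward; pixel columns grow to the right and rows downward; lengths in m; the calibration is good to about 2 mm. A picture is of the moment at which its call begins. camera_info takes no time and is no camera call.
- workorder.job_done(): hands the job in; it is judged then, once.
The state is a dict: "clock": time; "qpos": joint angles; "qd": joint speeds; "joint_efforts": joint torques, N m; "position": TCP position; "tool_rot": TCP orientation; "force": force on the tool from outside, world axes, zero at the start; "moment": the same for the moment, N m; "grip_width": finger opening in m; "finger_force": force on a finger pad.
Only numpy, scipy, OpenCV 4.12 (cv2) and the standard library are available. Lean on these libraries where they do the work, as an engineer would, in place of code of your own. Each camera call takes 0.05 s, during which the arm holds its last target. There are 200 camera calls.

### The job

The orange drying peg has been left in the blue stand. First move it to the orange stand, then take the blue peg from the wooden block and put it in the blue stand, each pushed fully home through its hole until its collar lies flush on the sloping plate. Leave everything else standing where it is.

Things in the scene. Friction and masses are not known exactly. Their poses are not given: they have to be found in the camera images.
- orange_peg: loose orange round peg, 130 mm long, about 90 g. Origin at the centre of its lower (pale wood) end, +z along it to the orange top. Pale shank 16 mm diameter from 0 to 60 mm, first 10 mm tapered to 8 mm; orange collar 36 mm diameter, 60 to 68 mm; orange grip 20 mm diameter, 68 to 130 mm. Starts home in the blue socket.
- orange_peg_seat (a point): point on the orange peg's axis at the underside of its collar (60 mm from the lower end); axes as the peg
- blue_peg: loose blue round peg, 160 mm long, about 90 g. Origin at the centre of its lower (pale wood) end, +z along it to the blue top. Pale shank 16 mm diameter from 0 to 60 mm, first 10 mm tapered to 8 mm; blue collar 36 mm diameter, 60 to 68 mm; blue grip 20 mm diameter, 68 to 160 mm. Starts upright in the wooden block, lower end 10 mm above the counter.
- blue_peg_seat (a point): point on the blue peg's axis at the underside of its collar (60 mm from the lower end); axes as the peg
- orange_socket: orange sloping plate, 75 x 90 x 35 mm, fixed on a white stand (foot 120 x 110 x 12 mm). An 18.4 mm hole goes right through its middle, free below. Origin: centre of the underside; +z along the hole, out of the upper face, leaning 24 degrees from vertical to the robot's side (towards -x, stand turned up to 0.45 rad either way); y level.
- orange_socket_hole0 (a point): centre of the orange plate's hole at its upper face, 95 mm above the counter; axes as the plate
- blue_socket: blue sloping plate, 75 x 90 x 35 mm, fixed on a white stand (foot 120 x 110 x 12 mm). An 18.4 mm hole goes right through its middle, free below. Origin: centre of the underside; +z along the hole, out of the upper face, leaning 30 degrees from vertical to the robot's side (towards -x, stand turned up to 0.45 rad either way); y level.
- blue_socket_hole0 (a point): centre of the blue plate's hole at its upper face, 95 mm above the counter; axes as the plate
- caddy: fixed brown wooden block, 70 x 210 x 70 mm high, origin at the centre of its underside, long side along its y. Three vertical through holes of 18 mm diameter along its y, at -68, 0 and 68 mm; they hold the blue peg, the grey peg and the lint roller, in any order.
- grey_peg: loose grey spare peg, upright in the block, 145 mm long (same shank and collar), top 155 mm above the counter; stays there. Origin at its lower end.
- lint_roller: loose lint roller upright in the block, white paper roll 44 mm diameter, red ends, top 167 mm above the counter; stays there. Origin at its lower end.
- detergent: loose white detergent bottle with green cap, 76 mm diameter, 210 mm high, beyond the stands; origin at its underside; not to be disturbed
- softener: loose yellow bottle, 68 mm diameter, 190 mm high, beyond the stands; origin at its underside; not to be disturbed
- sheet_box: loose cardboard box, 90 x 150 x 80 mm high, beyond the stands; origin at its underside; not to be disturbed
- bowl: loose white bowl, 90 mm diameter, 45 mm high, near the robot; origin at its underside; not to be disturbed
- jar: loose amber glass jar, 66 mm diameter, 85 mm high, near the robot; origin at its underside; not to be disturbed

How it is judged:
By the outcome, as a careful person would: the job done as asked, in the order asked, and still so for the second after the job is handed in, with the robot touching nothing.
It also fails if it takes over 69 s, if anything falls off the work surface, if the arm or the gripper's body presses on something with over 40 N, if the wrist force passes 120 N, or if a joint passes its speed limit or range.

## Working session

There is one attempt and no reset: what is moved stays moved. The work goes in short steps, Python scripts to look and compute and a tool call to move; the robot and the scene stay as the last step left them, time stands still between calls to the robot, and variables do not carry over. Pictures are saved under pics/ and viewed, at most 10 in all, crops included, and the job is handed in when it is done.

Besides the shell and the picture viewer there is one more tool, called after "Emit:" as name(argument=value, ...) on one line, values as JSON. apply_moves: Moves the arm, as the interface text tells. Its arguments: {"type":"object","properties":{"linear":{"type":"array"},"delta_rot":{"type":"array"},"gripper":{"type":"number"},"force":{"type":"number"}},"required":["linear","delta_rot"]}

```bash
mkdir -p pics; ls
python3 - <<'E'
from workcell import monitor, optics
import cv2, numpy as np
s=monitor.observe(); print({k:np.round(v,3).tolist() for k,v in s.items()})
for n in ("side","top"):
    p,d=optics.grab_frame(n); cv2.imwrite(f"pics/{n}0.png",p[:,:,::-1]); np.savez(f"pics/{n}0.npz",p=p,d=d)
    i=optics.camera_info(n); print(n,i)
    R=cv2.Rodrigues(np.array(i["rvec"],float))[0]; print((-R.T@np.array(i["tvec"])).round(3), R[2].round(3))
E
```

```text
pics
{'clock': 0.0, 'qpos': [1.218, 0.522, -0.036, 1.6, 0.021, 1.021, -0.113], 'qd': [-0.001, -0.003, 0.001, -0.0, 0.0, 0.0, -0.002], 'joint_efforts': [-0.001, -92.712, 1.979, -36.992, 0.018, 0.008, -0.0], 'position': [0.174, -0.6, 0.231], 'tool_rot': [-3.14, 0.0, 0.283], 'force': [0.138, -0.41, -0.367], 'moment': [0.055, 0.027, -0.001], 'finger_force': 0.0, 'grip_width': 0.085}
side {'fx': 481.1659470257752, 'fy': 481.1659470257752, 'cx': 279.4170507877844, 'cy': 220.75858201159207, 'D': array([-0.12835074,  0.        ,  0.        ,  0.        ,  0.        ]), 'rvec': array([ 2.27857494, -0.14286201,  0.09665523]), 'tvec': array([-0.59498084,  0.13029264,  0.91393806])}
[ 0.492 -0.68   0.708] [ 0.117  0.749 -0.652]
top {'fx': 451.5571240306946, 'fy': 451.5571240306946, 'cx': 279.6831824312423, 'cy': 206.97322809466445, 'D': array([-0.04036758,  0.        ,  0.        ,  0.        ,  0.        ]), 'rvec': array([ 2.18939535, -2.12322729,  0.19380397]), 'tvec': array([-0.03726417,  0.61357337,  0.94970018])}
[0.465 0.008 1.031] [ 0.15  -0.027 -0.988]
```

View pics/side0.png

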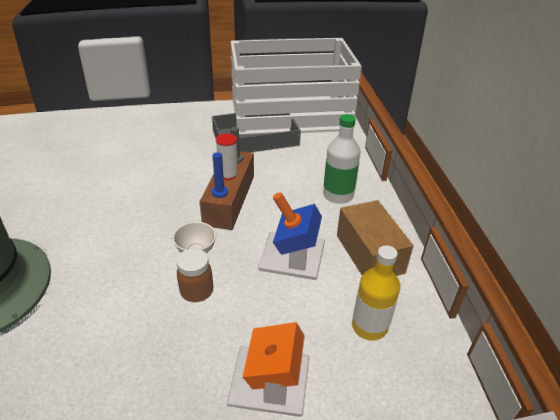

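View pics/top0.png

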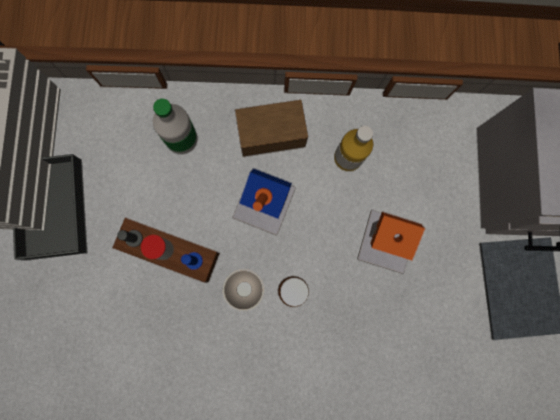

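The side view shows the orange plate's hole at (271,349), the orange peg in the blue stand (collar at about (290,222)) and the blue peg at (218,170). In the top view the hole is at (398,237), the orange peg's collar at (263,198), and the blue peg at (192,261). The block also holds the roller (153,247) and grey peg (130,237).

```bash
cat > h.py <<'E'
import cv2, numpy as np
from workcell import optics, monitor
from scipy.spatial.transform import Rotation as Ro
def cam(n):
    i=optics.camera_info(n); K=np.array([[i["fx"],0,i["cx"]],[0,i["fy"],i["cy"]],[0,0,1]])
    R=cv2.Rodrigues(np.array(i["rvec"],float))[0]; t=np.array(i["tvec"],float); return K,np.array(i["D"],float),R,t
def rays(n,uv):
    K,D,R,t=cam(n); q=cv2.undistortPoints(np.array(uv,float).reshape(-1,1,2),K,D).reshape(-1,2)
    q=np.c_[q,np.ones(len(q))]; return -R.T@t, q@R     # centre, dirs (unit camera z)
def onplane(n,uv,nrm,d0):   # nrm.x=d0
    c,r=rays(n,uv); return c+r*((d0-c@nrm)/(r@nrm))[:,None]
def cloud(n,d,mask):
    v,u=np.nonzero(mask&(d>0)); c,r=rays(n,np.c_[u,v]); return c+r*d[v,u][:,None], np.c_[u,v]
def hsv(p): return cv2.cvtColor(p,cv2.COLOR_RGB2HSV)
def mask(p,h0,h1,s=140,v=40):
    x=hsv(p); return (x[...,0]>=h0)&(x[...,0]<=h1)&(x[...,1]>s)&(x[...,2]>v)
def normal(t,psi): return np.array([-np.sin(t)*np.cos(psi),-np.sin(t)*np.sin(psi),np.cos(t)])
def biggest(m):
    k,l,st,_=cv2.connectedComponentsWithStats(m.astype(np.uint8)); return l==1+np.argmax(st[1:,4])
def planefit(P,tilt):   # RANSAC, known tilt
    rng=np.random.default_rng(0); best=(0,)
    for psi in np.linspace(-.5,.5,101):
        nn=normal(tilt,psi); x=P@nn; h,e=np.histogram(x,np.arange(x.min(),x.max()+.004,.002))
        k=np.argmax(h[:-1]+h[1:]) if len(h)>1 else 0; c=np.sum(np.abs(x-e[k+1])<.002)
        if c>best[0]: best=(c,psi,np.median(x[np.abs(x-e[k+1])<.003]))
    return best
E
cat > m.py <<'E'
from h import *
for n in ("side","top"):
    z=np.load(f"pics/{n}0.npz"); p,d=z["p"],z["d"]
    for nm,m,t in (("orange",mask(p,3,16,170,110),24),("blue",mask(p,108,125,150,30),30)):
        if n=="top":
            pass
        k,l,st,_=cv2.connectedComponentsWithStats(m.astype(np.uint8)); o=np.argsort(-st[1:,4])[:4]+1
        print(n,nm,st[o].tolist())
        mm=l==o[0]; P,uv=cloud(n,d,mm); c,psi,d0=planefit(P,np.radians(t)); nn=normal(np.radians(t),psi)
        sel=np.abs(P@nn-d0)<.004; Q=P[sel]; 
        A=Q-Q.mean(0); w=np.linalg.svd(A,full_matrices=False); nf=w[2][2]*np.sign(w[2][2][2])
        ex=np.array([np.cos(psi)*np.cos(np.radians(t)),np.sin(psi)*np.cos(np.radians(t)),np.sin(np.radians(t))]); ey=np.cross(nn,ex)
        C=onplane(n,uv[sel],nn,d0); ab=np.c_[C@ex,C@ey].astype(np.float32)
        r=cv2.minAreaRect(ab); ctr=r[0][0]*ex+r[0][1]*ey+d0*nn
        print("  inl",c,len(P),"psi",round(psi,3),"free psi",np.arctan2(-nf[1],-nf[0]).round(3),"tilt",np.degrees(np.arccos(nf[2])).round(1),"rms",(w[1][2]/len(Q)**.5).round(4),"rect",np.round(r[1],4),round(r[2],1),"ctr",ctr.round(4))
        if nm=="orange":
            # hole: non-face pixels inside hull
            H=np.zeros(m.shape,np.uint8); cv2.fillConvexPoly(H,cv2.convexHull(uv[sel].astype(np.int32)),1)
            F=np.zeros(m.shape,np.uint8); F[uv[sel][:,1],uv[sel][:,0]]=1
            hole=(cv2.erode(H,np.ones((9,9)))>0)&(F==0); hb=biggest(hole); v,u=np.nonzero(hb)
            print("  hole px",u.mean().round(2),v.mean().round(2),hb.sum(),"z=.095:",onplane(n,[[u.mean(),v.mean()]],np.array([0,0,1.]),.095).round(4))
E
python3 m.py
```

```text
side orange [[359, 74, 201, 346, 5720], [243, 323, 61, 66, 3131], [210, 23, 24, 43, 657], [487, 326, 47, 84, 526]]
  inl 1757 5703 psi 0.0 free psi -0.009 tilt 4.0 rms 0.001 rect [0.0246 1.0485] 0.1 ctr [0.9154 0.066  0.1311]
  hole px 498.14 310.14 7 z=.095: [[ 0.935  -0.2435  0.095 ]]
side blue [[273, 205, 48, 48, 1335], [212, 153, 16, 44, 343], [275, 245, 1, 1, 1]]
  inl 639 1330 psi -0.32 free psi -0.325 tilt 29.7 rms 0.0012 rect [0.0927 0.0768] 88.0 ctr [0.6288 0.0116 0.0957]
top orange [[372, 216, 52, 43, 1364], [256, 189, 16, 15, 103], [254, 202, 8, 8, 56], [142, 252, 5, 6, 6]]
  inl 1073 1362 psi -0.29 free psi -0.275 tilt 24.1 rms 0.0015 rect [0.074  0.0882] 0.9 ctr [ 0.5507 -0.2661  0.0964]
  hole px 397.83 237.11 65 z=.095: [[ 0.5513 -0.2671  0.095 ]]
top blue [[240, 170, 50, 48, 1147], [182, 253, 20, 16, 238]]
  inl 799 1143 psi -0.36 free psi -0.35 tilt 29.9 rms 0.0015 rect [0.0757 0.0871] 0.5 ctr [0.6324 0.016  0.097 ]
```

```bash
cat > m2.py <<'E'
from h import *
I={n:np.load(f"pics/{n}0.npz") for n in ("side","top")}
def reg(m,x0,x1,y0,y1):
    o=np.zeros_like(m); o[y0:y1,x0:x1]=m[y0:y1,x0:x1]; return o
def axis(P):
    c=P.mean(0); w=np.linalg.svd(P-c,full_matrices=False)[2][0]; return c,w*np.sign(w[2])
# orange plate side
p,d=I["side"]["p"],I["side"]["d"]
m=biggest(reg(mask(p,3,16,170,110),235,315,315,395)); P,uv=cloud("side",d,m); t=np.radians(24)
c,psi,d0=planefit(P,t); nn=normal(t,psi); sel=np.abs(P@nn-d0)<.004
ex=np.array([np.cos(psi)*np.cos(t),np.sin(psi)*np.cos(t),np.sin(t)]); ey=np.cross(nn,ex); C=onplane("side",uv[sel],nn,d0)
r=cv2.minAreaRect(np.c_[C@ex,C@ey].astype(np.float32)); print("orange plate side",c,len(P),psi,np.round(r[1],4),round(r[2],1),(r[0][0]*ex+r[0][1]*ey+d0*nn).round(4))
x=hsv(p); hole=biggest(reg(x[...,2]<150,255,288,335,362)); v,u=np.nonzero(hole); print("hole",u.mean(),v.mean(),hole.sum(),onplane("side",[[u.mean(),v.mean()]],np.array([0,0,1.]),.095).round(4))
# pegs: clouds per view
for n,(bo,bb) in {"side":((270,312,185,235),(208,232,148,202)),"top":((245,275,185,216),(176,206,248,274))}.items():
    p,d=I[n]["p"],I[n]["d"]
    for nm,m in (("orange",reg(mask(p,3,16,140,60),*bo)),("blue",reg(mask(p,105,125,130,30),*bb))):
        P,uv=cloud(n,d,m); print(n,nm,len(P),"z range",P[:,2].min().round(3),P[:,2].max().round(3))
        hi=P[P[:,2]>(.118 if nm=="orange" else .09)]; c,w=axis(hi); print("   axis pt",c.round(4),"dir",w.round(3))
        # silhouette axis plane: fit 2D line through grip pixels
        q=uv[P[:,2]>(.118 if nm=="orange" else .09)]; l=cv2.fitLine(q.astype(np.float32),2,0,.01,.01).ravel(); print("   line px",l.round(3),"n",len(q))
        if nm=="blue" and n=="top":
            tp=P[P[:,2]>.162]; print("   top face",len(tp),tp.mean(0).round(4))
for nm,m in (("roller",mask(I["top"]["p"],170,179,150,80)|mask(I["top"]["p"],0,2,150,80)),):
    P,_=cloud("top",I["top"]["d"],biggest(m)); print(nm,P.mean(0).round(3))
E
python3 m2.py
python3 - <<'E'
import cv2
a=cv2.imread('pics/top0.png')[180:280,110:290]; b=cv2.imread('pics/side0.png')[140:240,180:340]
cv2.imwrite('pics/crop1.png',cv2.vconcat([cv2.resize(a,(720,300*4//3//1)) if 0 else cv2.resize(a,(540,300)),cv2.resize(b,(540,300))]))
E
```

```text
orange plate side 2019 3120 -0.31 [0.0772 0.0928] 2.3 [ 0.5485 -0.2682  0.0951]
hole 266.0 352.0 5 [[ 0.5412 -0.2718  0.095 ]]
side orange 419 z range 0.092 0.161
   axis pt [0.6059 0.0198 0.1399] dir [-0.518  0.252  0.817]
   line px [  0.571   0.821 282.432 203.923] n 234
side blue 415 z range 0.07 0.17
   axis pt [0.4894 0.1535 0.1342] dir [0.006 0.039 0.999]
   line px [6.20000e-02 9.98000e-01 2.18007e+02 1.69828e+02] n 279
top orange 266 z range 0.097 0.163
   axis pt [0.6081 0.0248 0.1474] dir [-0.611  0.217  0.762]
   line px [  0.468  -0.883 259.368 201.875] n 144
top blue 245 z range 0.073 0.174
   axis pt [0.4904 0.1563 0.1524] dir [0.013 0.102 0.995]
   line px [9.92000e-01 1.25000e-01 1.88909e+02 2.59409e+02] n 132
   top face 75 [0.4906 0.1588 0.1706]
roller [0.512 0.224 0.167]
```

View pics/crop1.png

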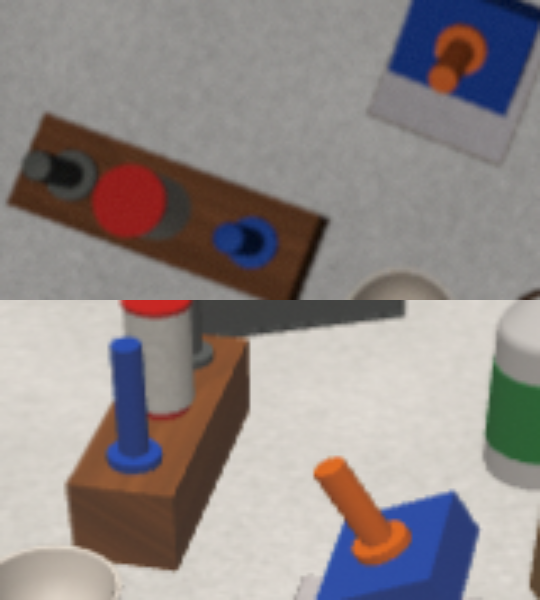

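The crops confirm the orange peg is seated in the blue plate, the blue peg is at the near end of the block (top at (192,261) in the full picture), and the roller sits next to it. Next is a planner that prints the rows.

```bash
cat > plan.py <<'E'
import json,sys,os
from h import *
def RR(z,y):
    z=z/np.linalg.norm(z); y=y-(y@z)*z; y/=np.linalg.norm(y); return Ro.from_matrix(np.c_[np.cross(y,z),y,z])
def sock(hole,tilt,psi,s):   # TCP pose with TCP s above the upper face along hole axis, closing up the slope
    n=normal(np.radians(tilt),psi); return np.array(hole)+s*n, RR(-n,np.array([np.cos(psi),np.sin(psi),0.]))
def load():
    if os.path.exists("cmd.json"): a=json.load(open("cmd.json")); return np.array(a[0]),Ro.from_quat(a[1])
    s=monitor.observe(); return np.array(s["position"]),Ro.from_euler("xyz",s["tool_rot"])
def save(p,R): json.dump([list(p),list(R.as_quat())],open("cmd.json","w"))
def go(p1,R1,N,rows=True):
    p,R=load(); p0,R0=p,R; w=(R0.inv()*R1).as_rotvec()
    for k in range(1,N+1):
        pt=p0+(p1-p0)*k/N; Rt=R0*Ro.from_rotvec(w*k/N)
        L=np.round(R.inv().apply(pt-p)/.1,3); W=np.round((R.inv()*Rt).as_rotvec()/np.radians(120),3)
        f=[.2,.4,.6,.8,1]
        print(f"call {k}: linear",json.dumps([np.round(L*x,3).tolist() for x in f]).replace(" ",""),"rot",json.dumps([np.round(W*x,3).tolist() for x in f]).replace(" ",""))
        p=p+R.apply(L*.1); R=R*Ro.from_rotvec(W*np.radians(120))
    save(p,R)
def st():
    s=monitor.observe(); p,R=load(); print("t",round(s["clock"],2),"pos",np.round(s["position"],4),"err mm",np.round((R.inv().apply(np.array(s["position"])-p))*1e3,1),"rot err",np.round((R.inv()*Ro.from_euler("xyz",s["tool_rot"])).as_rotvec(),3),"F",np.round(s["force"],1),"w",round(s["grip_width"],4),"q",np.round(s["qpos"],2))
OH=[.550,-.267,.095]; BH=[.6306,.0138,.095]; OP=-.30; BP=-.34
E
python3 -c "
from plan import *
go(*sock(BH,30,BP,.123),9)"
```

```text
call 1: linear [[0.124,-0.111,0.007],[0.249,-0.221,0.013],[0.373,-0.332,0.02],[0.498,-0.442,0.026],[0.622,-0.553,0.033]] rot [[-0.005,0.003,-0.01],[-0.01,0.005,-0.02],[-0.016,0.008,-0.029],[-0.021,0.01,-0.039],[-0.026,0.013,-0.049]]
call 2: linear [[0.135,-0.098,0.004],[0.27,-0.195,0.009],[0.404,-0.293,0.013],[0.539,-0.39,0.018],[0.674,-0.488,0.022]] rot [[-0.005,0.003,-0.01],[-0.01,0.005,-0.02],[-0.015,0.008,-0.029],[-0.02,0.01,-0.039],[-0.025,0.013,-0.049]]
call 3: linear [[0.144,-0.084,0.004],[0.288,-0.167,0.007],[0.432,-0.251,0.011],[0.576,-0.334,0.014],[0.72,-0.418,0.018]] rot [[-0.005,0.003,-0.01],[-0.01,0.005,-0.02],[-0.016,0.008,-0.029],[-0.021,0.01,-0.039],[-0.026,0.013,-0.049]]
call 4: linear [[0.152,-0.068,0.003],[0.304,-0.137,0.007],[0.455,-0.205,0.01],[0.607,-0.274,0.014],[0.759,-0.342,0.017]] rot [[-0.005,0.003,-0.01],[-0.01,0.006,-0.02],[-0.016,0.008,-0.029],[-0.021,0.011,-0.039],[-0.026,0.014,-0.049]]
call 5: linear [[0.158,-0.053,0.005],[0.316,-0.106,0.009],[0.474,-0.158,0.014],[0.632,-0.211,0.018],[0.79,-0.264,0.023]] rot [[-0.005,0.003,-0.01],[-0.01,0.005,-0.02],[-
[... 278 characters left out ...]
.013,-0.049]]
call 7: linear [[0.165,-0.02,0.01],[0.33,-0.04,0.019],[0.495,-0.059,0.029],[0.66,-0.079,0.038],[0.825,-0.099,0.048]] rot [[-0.005,0.003,-0.01],[-0.01,0.005,-0.02],[-0.016,0.008,-0.029],[-0.021,0.01,-0.039],[-0.026,0.013,-0.049]]
call 8: linear [[0.166,-0.004,0.013],[0.332,-0.007,0.027],[0.498,-0.011,0.04],[0.664,-0.014,0.054],[0.83,-0.018,0.067]] rot [[-0.005,0.003,-0.01],[-0.01,0.005,-0.02],[-0.016,0.008,-0.029],[-0.021,0.01,-0.039],[-0.026,0.013,-0.049]]
call 9: linear [[0.165,0.013,0.018],[0.33,0.025,0.036],[0.496,0.038,0.055],[0.661,0.05,0.073],[0.826,0.063,0.091]] rot [[-0.005,0.003,-0.01],[-0.01,0.005,-0.02],[-0.015,0.008,-0.029],[-0.02,0.01,-0.039],[-0.025,0.013,-0.049]]
```

```bash
rm -f cmd.json
python3 - <<'E'
s=open('plan.py').read()
a=s.index("        L=np.round("); b=s.index("        p=p+R.apply")
s=s[:a]+'''        q=(.05,.005) if k<N else (.005,.001)
        L=np.round(R.inv().apply(pt-p)/.1/q[0])*q[0]; W=np.round((R.inv()*Rt).as_rotvec()/np.radians(120)/q[1])*q[1]
        print(f"call {k}: linear",np.round(L,3).tolist(),"rot",np.round(W,3).tolist())
'''+s[b:]
open('plan.py','w').write(s)
E
python3 -c "
from plan import *
go(*sock(BH,30,BP,.123),8)"
```

```text
call 1: linear [0.7, -0.6, 0.05] rot [-0.03, 0.015, -0.055]
call 2: linear [0.75, -0.55, 0.0] rot [-0.03, 0.015, -0.055]
call 3: linear [0.85, -0.45, 0.05] rot [-0.025, 0.015, -0.055]
call 4: linear [0.85, -0.35, -0.0] rot [-0.03, 0.015, -0.055]
call 5: linear [0.9, -0.25, 0.05] rot [-0.03, 0.015, -0.055]
call 6: linear [0.95, -0.15, 0.05] rot [-0.03, 0.015, -0.055]
call 7: linear [0.9, -0.05, 0.05] rot [-0.025, 0.015, -0.055]
call 8: linear [0.955, 0.05, 0.1] rot [-0.031, 0.014, -0.057]
```

Emit:
apply_moves(linear=[[0.14, -0.12, 0.01], [0.28, -0.24, 0.02], [0.42, -0.36, 0.03], [0.56, -0.48, 0.04], [0.7, -0.6, 0.05]], delta_rot=[[-0.006, 0.003, -0.011], [-0.012, 0.006, -0.022], [-0.018, 0.009, -0.033], [-0.024, 0.012, -0.044], [-0.03, 0.015, -0.055]], gripper=1)

```text
clock: 0.52
position: [0.2252, -0.5221, 0.226]
tool_rot: [3.077, -0.028, 0.4]
force: [0.5, 0.2, 0.2]
grip_width: 0.0855
finger_force: 0.0
```

Emit:
apply_moves(linear=[[0.15, -0.11, 0], [0.3, -0.22, 0], [0.45, -0.33, 0], [0.6, -0.44, 0], [0.75, -0.55, 0]], delta_rot=[[-0.006, 0.003, -0.011], [-0.012, 0.006, -0.022], [-0.018, 0.009, -0.033], [-0.024, 0.012, -0.044], [-0.03, 0.015, -0.055]])

```text
clock: 0.93
position: [0.273, -0.4423, 0.2246]
tool_rot: [3.009, -0.048, 0.518]
force: [-0.4, 0.3, 0.3]
grip_width: 0.0852
finger_force: 0.0
```

Emit:
apply_moves(linear=[[0.17, -0.09, 0.01], [0.34, -0.18, 0.02], [0.51, -0.27, 0.03], [0.68, -0.36, 0.04], [0.85, -0.45, 0.05]], delta_rot=[[-0.005, 0.003, -0.011], [-0.01, 0.006, -0.022], [-0.015, 0.009, -0.033], [-0.02, 0.012, -0.044], [-0.025, 0.015, -0.055]])

```text
clock: 1.35
position: [0.3255, -0.3619, 0.2178]
tool_rot: [2.951, -0.06, 0.637]
force: [2.0, 0.0, -1.4]
grip_width: 0.0854
finger_force: 0.0
```

Emit:
apply_moves(linear=[[0.17, -0.07, 0], [0.34, -0.14, 0], [0.51, -0.21, 0], [0.68, -0.28, 0], [0.85, -0.35, 0]], delta_rot=[[-0.006, 0.003, -0.011], [-0.012, 0.006, -0.022], [-0.018, 0.009, -0.033], [-0.024, 0.012, -0.044], [-0.03, 0.015, -0.055]])

```text
clock: 1.77
position: [0.3737, -0.2837, 0.2164]
tool_rot: [2.88, -0.065, 0.756]
force: [0.8, -0.5, 0.6]
grip_width: 0.0851
finger_force: 0.0
```

Emit:
apply_moves(linear=[[0.18, -0.05, 0.01], [0.36, -0.1, 0.02], [0.54, -0.15, 0.03], [0.72, -0.2, 0.04], [0.9, -0.25, 0.05]], delta_rot=[[-0.006, 0.003, -0.011], [-0.012, 0.006, -0.022], [-0.018, 0.009, -0.033], [-0.024, 0.012, -0.044], [-0.03, 0.015, -0.055]])

```text
clock: 2.18
position: [0.424, -0.2051, 0.211]
tool_rot: [2.809, -0.062, 0.876]
force: [0.5, -0.5, 0.3]
grip_width: 0.0852
finger_force: 0.0
```

Emit:
apply_moves(linear=[[0.19, -0.03, 0.01], [0.38, -0.06, 0.02], [0.57, -0.09, 0.03], [0.76, -0.12, 0.04], [0.95, -0.15, 0.05]], delta_rot=[[-0.006, 0.003, -0.011], [-0.012, 0.006, -0.022], [-0.018, 0.009, -0.033], [-0.024, 0.012, -0.044], [-0.03, 0.015, -0.055]])

```text
clock: 2.6
position: [0.4756, -0.1238, 0.2073]
tool_rot: [2.74, -0.049, 0.995]
force: [0.6, -0.8, 0.9]
grip_width: 0.0853
finger_force: 0.0
```

Emit:
apply_moves(linear=[[0.18, -0.01, 0.01], [0.36, -0.02, 0.02], [0.54, -0.03, 0.03], [0.72, -0.04, 0.04], [0.9, -0.05, 0.05]], delta_rot=[[-0.005, 0.003, -0.011], [-0.01, 0.006, -0.022], [-0.015, 0.009, -0.033], [-0.02, 0.012, -0.044], [-0.025, 0.015, -0.055]])

```text
clock: 3.02
position: [0.5226, -0.0467, 0.2051]
tool_rot: [2.683, -0.03, 1.113]
force: [1.0, -1.0, 0.0]
grip_width: 0.0851
finger_force: 0.0
```

Emit:
apply_moves(linear=[[0.19, 0.01, 0.02], [0.38, 0.02, 0.04], [0.57, 0.03, 0.06], [0.76, 0.04, 0.08], [0.955, 0.05, 0.1]], delta_rot=[[-0.006, 0.003, -0.011], [-0.012, 0.006, -0.022], [-0.018, 0.009, -0.034], [-0.024, 0.012, -0.045], [-0.031, 0.014, -0.057]])

```text
clock: 3.43
position: [0.573, 0.0349, 0.2012]
tool_rot: [2.616, 0.001, 1.232]
force: [0.2, -0.8, -0.2]
grip_width: 0.0854
finger_force: 0.0
```

```bash
python3 -c "
from plan import *
st(); p,R=load(); t,T=sock(BH,30,BP,.123); print(p,t,(R.inv()*T).as_rotvec())"
```

```text
t 3.43 pos [0.573  0.0349 0.2012] err mm [0.6 0.2 0.2] rot err [-0.001 -0.    -0.001] F [ 0.2 -0.8 -0.2] w 0.0854 q [-0.2   0.33 -0.19  2.16  1.07  0.45 -1.64]
[0.57258552 0.03447803 0.20132632] [0.57262059 0.03430946 0.20152112] [ 0.00075923 -0.00012745 -0.00032629]
```

Emit:
apply_moves(linear=[[0, 0, 0.2], [0, 0, 0.4], [0, 0, 0.6], [0, 0, 0.8], [0, 0, 1.0]], delta_rot=[[0, 0, 0], [0, 0, 0], [0, 0, 0], [0, 0, 0], [0, 0, 0]])

```text
clock: 3.85
position: [0.6201, 0.0174, 0.1137]
tool_rot: [2.617, 0.001, 1.231]
force: [0.3, -0.5, -0.1]
grip_width: 0.0858
finger_force: 0.0
```

Run:
```python
from plan import *
p,R=load(); save(p+R.apply([0,0,.1]),R); st()
b=[]
for n,(x,y) in (("side",(200,130)),("top",(190,130))):
    q,d=optics.grab_frame(n); b.append(cv2.resize(q[y:y+130,x:x+170,::-1],(510,390)))
cv2.imwrite("pics/g1.png",cv2.resize(cv2.hconcat(b),(800,306)))
```

```text
t 3.85 pos [0.6201 0.0174 0.1137] err mm [-0.3 -0.1  1.1] rot err [-0.    -0.001 -0.001] F [ 0.3 -0.5 -0.1] w 0.0858 q [-0.23  0.55 -0.06  2.12  1.48  0.33 -2.01]
```

View pics/g1.png

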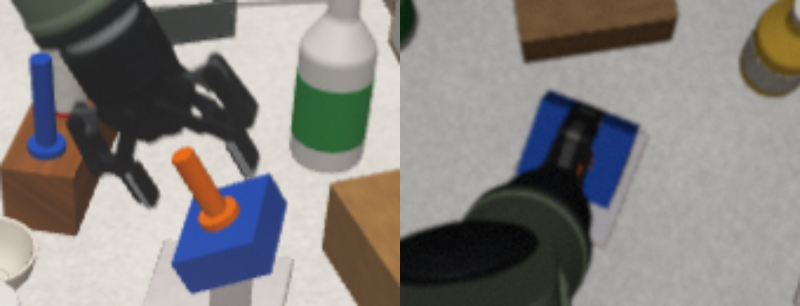

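The peg stands between the open fingers, which sit at (145,190) and (240,160) in the crop's left half; the peg is at about (205,185). Closing.

Emit:
apply_moves(linear=[[0, 0, 0], [0, 0, 0], [0, 0, 0], [0, 0, 0], [0, 0, 0]], delta_rot=[[0, 0, 0], [0, 0, 0], [0, 0, 0], [0, 0, 0], [0, 0, 0]], gripper=-1, force=60)

```text
clock: 4.37
position: [0.62, 0.0176, 0.1156]
tool_rot: [2.616, -0.0, 1.231]
force: [-0.5, 0.0, -0.3]
grip_width: 0.0257
finger_force: 0.0
```

Emit:
apply_moves(linear=[[0, 0, 0], [0, 0, 0], [0, 0, 0], [0, 0, 0], [0, 0, 0]], delta_rot=[[0, 0, 0], [0, 0, 0], [0, 0, 0], [0, 0, 0], [0, 0, 0]])

```text
clock: 4.78
position: [0.6194, 0.0178, 0.1151]
tool_rot: [2.617, 0.0, 1.231]
force: [-9.2, 1.8, 7.4]
grip_width: 0.0184
finger_force: 58.1
```

Run:
```python
from plan import *
st()
p,R=load(); print("F tool",R.inv().apply(monitor.observe()["force"]).round(1),monitor.observe()["finger_force"])
```

```text
t 4.78 pos [0.6194 0.0178 0.1151] err mm [-0.1 -0.1 -0.5] rot err [-0.    -0.    -0.001] F [-9.2  1.8  7.4] w 0.0184 q [-0.23  0.54 -0.06  2.12  1.47  0.33 -2.01]
F tool [ -1.4  -4.3 -11.1] 58.126274943351746
```

Emit:
apply_moves(linear=[[0, 0, -0.1], [0, 0, -0.2], [0, 0, -0.3], [0, 0, -0.45], [0, 0, -0.6]], delta_rot=[[0, 0, 0], [0, 0, 0], [0, 0, 0], [0, 0, 0], [0, 0, 0]])

```text
clock: 5.2
position: [0.591, 0.0276, 0.1672]
tool_rot: [2.617, 0.001, 1.231]
force: [0.9, 0.7, -0.5]
grip_width: 0.0187
finger_force: 58.4
```

Emit:
apply_moves(linear=[[0, 0, -0.12], [0, 0, -0.24], [0, 0, -0.36], [0, 0, -0.48], [0, 0, -0.6]], delta_rot=[[0, 0, 0], [0, 0, 0], [0, 0, 0], [0, 0, 0], [0, 0, 0]])

```text
clock: 5.62
position: [0.5627, 0.0376, 0.2194]
tool_rot: [2.617, 0.0, 1.231]
force: [0.2, -0.9, -0.2]
grip_width: 0.0184
finger_force: 58.4
```

Run:
```python
from plan import *
p,R=load(); save(p+R.apply([0,0,-.12]),R); st(); p,R=load(); print("F tool",R.inv().apply(monitor.observe()["force"]).round(1))
go(*sock(OH,24,OP,.120),4)
```

```text
t 5.62 pos [0.5627 0.0376 0.2194] err mm [-0.3  0.1 -0.8] rot err [-0.001 -0.    -0.   ] F [ 0.2 -0.9 -0.2] w 0.0184 q [-0.2   0.29 -0.2   2.17  0.99  0.48 -1.57]
F tool [-0.8  0.4  0.4]
call 1: linear [-0.75, 0.05, 0.1] rot [0.015, 0.0, -0.005]
call 2: linear [-0.7, 0.1, 0.05] rot [0.01, 0.005, -0.005]
call 3: linear [-0.75, 0.05, 0.1] rot [0.015, 0.0, -0.005]
call 4: linear [-0.745, 0.045, 0.045] rot [0.01, 0.004, -0.002]
```

Emit:
apply_moves(linear=[[-0.15, 0.01, 0.02], [-0.3, 0.02, 0.04], [-0.45, 0.03, 0.06], [-0.6, 0.04, 0.08], [-0.75, 0.05, 0.1]], delta_rot=[[0.003, 0, -0.001], [0.006, 0, -0.002], [0.009, 0, -0.003], [0.012, 0, -0.004], [0.015, 0, -0.005]])

```text
clock: 6.03
position: [0.5467, -0.0369, 0.2128]
tool_rot: [2.648, 0.005, 1.24]
force: [-0.1, -0.1, -0.1]
grip_width: 0.0189
finger_force: 58.3
```

Emit:
apply_moves(linear=[[-0.14, 0.02, 0.01], [-0.28, 0.04, 0.02], [-0.42, 0.06, 0.03], [-0.56, 0.08, 0.04], [-0.7, 0.1, 0.05]], delta_rot=[[0.002, 0.001, -0.001], [0.004, 0.002, -0.002], [0.006, 0.003, -0.003], [0.008, 0.004, -0.004], [0.01, 0.005, -0.005]])

```text
clock: 6.45
position: [0.5345, -0.1067, 0.2136]
tool_rot: [2.669, 0.001, 1.254]
force: [-0.2, 0.2, -1.0]
grip_width: 0.019
finger_force: 58.3
```

Emit:
apply_moves(linear=[[-0.15, 0.01, 0.02], [-0.3, 0.02, 0.04], [-0.45, 0.03, 0.06], [-0.6, 0.04, 0.08], [-0.75, 0.05, 0.1]], delta_rot=[[0.003, 0, -0.001], [0.006, 0, -0.002], [0.009, 0, -0.003], [0.012, 0, -0.004], [0.015, 0, -0.005]])

```text
clock: 6.87
position: [0.5197, -0.1808, 0.2069]
tool_rot: [2.701, 0.006, 1.263]
force: [0.3, 0.2, -0.3]
grip_width: 0.0187
finger_force: 58.3
```

Emit:
apply_moves(linear=[[-0.16, 0.01, 0.01], [-0.32, 0.02, 0.02], [-0.48, 0.03, 0.03], [-0.64, 0.04, 0.04], [-0.745, 0.045, 0.045]], delta_rot=[[0.002, 0.001, 0], [0.004, 0.002, -0.001], [0.006, 0.003, -0.001], [0.008, 0.003, -0.002], [0.01, 0.004, -0.002]])

```text
clock: 7.28
position: [0.5025, -0.2545, 0.2052]
tool_rot: [2.722, 0.0, 1.269]
force: [-1.5, 0.3, -1.3]
grip_width: 0.0186
finger_force: 58.3
```

Run:
```python
from plan import *
st(); p,R=load(); t,T=sock(OH,24,OP,.120); print(((p-t)*1e3).round(1),(R.inv()*T).as_rotvec().round(3))
b=[]
for n,(x,y) in (("side",(190,260)),("top",(330,180))):
    q,d=optics.grab_frame(n); np.savez(f"pics/{n}1.npz",p=q,d=d); b.append(cv2.resize(q[y:y+130,x:x+170,::-1],(510,390)))
cv2.imwrite("pics/g2.png",cv2.resize(cv2.hconcat(b),(800,306)))
```

```text
t 7.28 pos [ 0.5025 -0.2545  0.2052] err mm [-1.9  0.1 -0.4] rot err [-0.    -0.001  0.001] F [-1.5  0.3 -1.3] w 0.0186 q [ 0.79  0.33 -0.5   2.12  0.43  0.33 -0.33]
[-0.3 -0.2  0.1] [ 0.001 -0.001 -0.001]
```

View pics/g2.png

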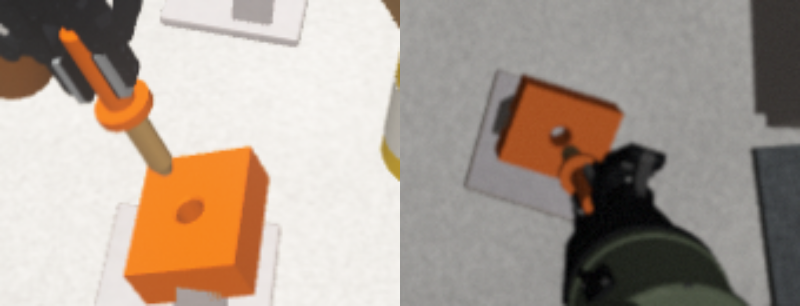

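The side half shows the peg held coaxially, tip at crop (165,170), plate hole at (190,211); the top half shows the hole at (560,133) and the shank pointing at it. I'll quantify the aim.

```bash
cat > aim.py <<'E'
from plan import *
def proj(n,P):
    K,D,R,t=cam(n); return cv2.projectPoints(np.array(P,float).reshape(-1,1,3),cv2.Rodrigues(R)[0],t,K,D)[0].reshape(-1,2)
def holepx(n,p,H,h0,h1,tilt,psi,rad=9):   # hole: pixels not of the plate colour near expected
    u,v=proj(n,[H])[0]; x=hsv(p); m=mask(p,h0,h1,150,int(np.median(x[int(v)-12:int(v)+12,int(u)-12:int(u)+12,2])*.8))
    yy,xx=np.mgrid[:p.shape[0],:p.shape[1]]; near=np.hypot(xx-u,yy-v)<rad
    hm=biggest(near&~m); yv,xu=np.nonzero(hm); return np.array([xu.mean(),yv.mean()]),hm.sum(),np.array([u,v])
E
python3 - <<'E'
from aim import *
st(); s=monitor.observe(); p=np.array(s["position"]); R=Ro.from_euler("xyz",s["tool_rot"]); z=R.as_matrix()[:,2]
for n in ("side","top"):
    im=np.load(f"pics/{n}1.npz")["p"]
    h,c,e=holepx(n,im,OH,2,18,24,OP); print(n,"hole obs",h.round(1),c,"pred",e.round(1))
    a=proj(n,[p+z*.03]); b=proj(n,[p+z*.083]); print("  pred shank",a.round(1),b.round(1))
    x=hsv(im); m=(x[...,0]>8)&(x[...,0]<28)&(x[...,1]>50)&(x[...,1]<170)&(x[...,2]>40)
    yy,xx=np.mgrid[:420,:560]; mid=(a+b)[0]/2; m&=np.hypot(xx-mid[0],yy-mid[1])<np.linalg.norm(a-b)/2+4; m=biggest(m)
    v,u=np.nonzero(m); l=cv2.fitLine(np.c_[u,v].astype(np.float32),2,0,.01,.01).ravel(); d=(b-a)[0]/np.linalg.norm(b-a); nd=np.array([-d[1],d[0]])
    ld=l[:2]*np.sign(l[:2]@d); print("  shank",m.sum(),"extent",(np.c_[u,v]@d).min().round(1),(np.c_[u,v]@d).max().round(1),"pred ext",(a@d).round(1),(b@d).round(1),"offset px",((l[2:]-a[0])@nd).round(2),"angle",(np.arctan2(ld@nd,ld@d)).round(3))
    print("  hole offset perp to pred axis", ((h-b[0])@nd).round(2), "pred hole", ((e-b[0])@nd).round(2),"px/mm perp", (np.linalg.norm(proj(n,[OH])-proj(n,[np.array(OH)+[0,.001,0]]))).round(2),nd.round(2))
    w=np.linalg.lstsq(np.c_[[(proj(n,[np.array(OH)+R.as_matrix()[:,k]*.01])-proj(n,[OH]))[0]@nd for k in (0,1)]].T,[0],rcond=None); print("  dpx per 10mm tool x,y",[round(float((proj(n,[np.array(OH)+R.as_matrix()[:,k]*.01])-proj(n,[OH]))[0]@nd),2) for k in (0,1)])
E
```

```text
t 7.38 pos [ 0.5023 -0.2549  0.205 ] err mm [-2.3  0.1 -0.3] rot err [-0.    -0.002  0.002] F [ 0.   0.7 -0.8] w 0.0187 q [ 0.79  0.33 -0.49  2.12  0.43  0.33 -0.33]
side hole obs [266.8 351.9] 16 pred [271.5 348.7]
  pred shank [[245.6 312.1]] [[261.  335.2]]
  shank 266 extent 394.1 422.4 pred ext [395.9] [423.7] offset px -0.99 angle -0.016
  hole offset perp to pred axis 4.53 pred hole -1.14 px/mm perp 0.56 [-0.83  0.55]
  dpx per 10mm tool x,y [-4.0, -5.37]
top hole obs [399.  239.4] 98 pred [397.8 237.7]
  pred shank [[406.1 252.9]] [[401.8 243.9]]
  shank 18 extent -395.9 -392.3 pred ext [-404.4] [-394.4] offset px -0.21 angle -1.532
  hole offset perp to pred axis -0.59 pred hole -0.91 px/mm perp 0.47 [ 0.9  -0.43]
  dpx per 10mm tool x,y [-3.37, 3.49]
```

Emit:
apply_moves(linear=[[0, 0, 0], [0, 0, 0], [0, 0, 0], [0, 0, 0], [0, 0, 0]], delta_rot=[[0, 0, 0], [0, 0, 0], [0, 0, 0], [0, 0, 0], [0, 0, 0]])

```text
clock: 7.8
position: [0.5034, -0.2523, 0.2051]
tool_rot: [2.721, -0.0, 1.272]
force: [-0.5, 0.7, -0.3]
grip_width: 0.019
finger_force: 58.3
```

Run:
```python
from aim import *
st()
q,d=optics.grab_frame("side"); np.savez("pics/side2.npz",p=q,d=d)
print(q[340:360,260:284,0])
q,d=optics.grab_frame("top"); np.savez("pics/top2.npz",p=q,d=d)
print(q[228:248,388:410,0])
```

```text
t 7.8 pos [ 0.5034 -0.2523  0.2051] err mm [ 0.5  0.3 -0.2] rot err [-0.001 -0.    -0.001] F [-0.5  0.7 -0.3] w 0.019 q [ 0.79  0.33 -0.49  2.12  0.43  0.33 -0.33]
[[246 246 246 246 246 246 246 246 246 246 246 246 246 246 246 246 246 246
  246 246 246 246 246 246]
 [246 246 246 246 246 246 246 246 246 246 246 246 246 246 246 246 246 246
  246 246 246 246 246 246]
 [246 246 246 246 246 246 246 246 246 246 246 246 245 245 246 246 246 246
  246 246 246 246 246 246]
 [246 246 246 246 246 246 246 246 247 247 247 245 243 241 239 244 246 246
  246 246 246 246 246 246]
 [246 246 246 246 246 246 246 248 249 248 246 232 229 232 236 234 241 246
  246 246 246 246 246 246]
 [246 246 246 246 246 247 248 249 245 237 214 204 200 198 194 218 233 246
  246 246 246 246 246 246]
 [246 246 246 246 246 248 248 237 213 208 200 199 196 191 186 180 222 246
  246 246 246 246 246 246]
 [246 246 246 246 246 247 235 207 203 203 202 199 197 195 189 180 205 246
  246 246 246 246 246 246]
 [246 246 246 246 245 240 204 201 202 203 202 201 200 198 194 189 215 246
  246 246 246 246 246 246]
 [246 246 246 245 244 213 1
[... 2245 characters left out ...]
6  69  67  90 126 153 168 168
  167 167 168 167]
 [169 166 168 168 165 160 144 120 102  81  70  62  62  74 104 141 163 165
  169 167 168 169]
 [167 169 169 168 168 165 163 148 122  82  61  55  57  57  75 106 143 164
  169 169 166 168]
 [168 167 165 168 168 168 169 159 131  76  52  54  52  56  59  79 119 153
  160 164 162 165]
 [168 166 167 167 168 167 168 158 129  69  49  51  58  61  67  78 106 127
  134 136 145 154]
 [168 168 169 166 168 166 169 164 137  77  45  56  69  87 105 118 133 139
  141 136 133 139]
 [170 168 168 168 167 169 169 165 148  96  66  82 112 139 144 155 160 161
  160 157 154 145]
 [169 167 167 169 168 166 168 165 149 108  93 120 148 163 167 165 169 169
  163 160 157 137]]
```

Run:
```python
from aim import *
s=monitor.observe(); p=np.array(s["position"]); R=Ro.from_euler("xyz",s["tool_rot"]); M=R.as_matrix(); z=M[:,2]
hp={"side":[270.5,349.3],"top":[397.8,237.0]}
for n in hp: print(n,"hole z=.095",onplane(n,[hp[n]],np.array([0,0,1.]),.095).round(4))
im=np.load("pics/side2.npz")["p"]; x=hsv(im); n="side"
a,b=proj(n,[p+z*.026,p+z*.083]); d=(b-a)/np.linalg.norm(b-a); nd=np.array([-d[1],d[0]])
print("pred",a.round(1),b.round(1),"tool x,y ->px/mm",[((proj(n,[p+z*.055+M[:,k]*.001])-proj(n,[p+z*.055]))[0]@np.c_[d,nd]).round(3) for k in (0,1,2)])
# edge profile across the axis: saturation/brightness differs from background
g=im.astype(np.float32)
for f in np.arange(-.9,1.35,.15):
    c=a+(b-a)*f; t=np.arange(-16,16.01,.25); q=c+t[:,None]*nd
    pr=cv2.remap(g,q[:,0].astype(np.float32),q[:,1].astype(np.float32),cv2.INTER_LINEAR).reshape(-1,3); pr=pr[:,0]-pr[:,2]
    on=np.nonzero(pr>40)[0]; print(round(f,2),"edges",(t[on[0]],t[on[-1]],(t[on[0]]+t[on[-1]])/2) if len(on) else None)
print("hole perp",(np.array(hp["side"])-a)@nd,"along",(np.array(hp["side"])-a)@d/np.linalg.norm(b-a), "pred hole perp",(proj(n,[OH])[0]-a)@nd)
```

```text
side hole z=.095 [[ 0.5484 -0.2678  0.095 ]]
top hole z=.095 [[ 0.5515 -0.267   0.095 ]]
pred [245.  308.8] [261.6 333.7] tool x,y ->px/mm [array([-0.383, -0.425]), array([ 0.279, -0.565]), array([ 0.523, -0.   ])]
-0.9 edges (np.float64(-0.5), np.float64(6.25), np.float64(2.875))
-0.75 edges (np.float64(-0.75), np.float64(6.25), np.float64(2.75))
-0.6 edges (np.float64(-0.75), np.float64(6.5), np.float64(2.875))
-0.45 edges (np.float64(-0.75), np.float64(8.75), np.float64(4.0))
-0.3 edges (np.float64(-14.25), np.float64(12.0), np.float64(-1.125))
-0.15 edges (np.float64(-14.0), np.float64(12.25), np.float64(-0.875))
0.0 edges (np.float64(-12.75), np.float64(10.5), np.float64(-1.125))
0.15 edges (np.float64(-6.75), np.float64(4.75), np.float64(-1.0))
0.3 edges (np.float64(-6.25), np.float64(4.75), np.float64(-0.75))
0.45 edges (np.float64(-6.0), np.float64(4.75), np.float64(-0.625))
0.6 edges (np.float64(-6.25), np.float64(4.5), np.float64(-0.875))
0.75 edges (np.float64(-5.75), np.float64(7.25), np.float64(0.75))
0.9 edges (np.float64(-11.0), np.float64(11.75), np.float64(0.375))
1.05 edges (np.float64(-16.0), np.float64(16.0), np.float64(0.0))
1.2 edges (np.float64(-16.0), np.float64(16.0), np.float64(0.0))
hole perp 1.2223026524011011 along 1.5992600024577592 pred hole perp 0.09868249738925883
```

Run:
```python
from aim import *
s=monitor.observe(); p=np.array(s["position"]); R=Ro.from_euler("xyz",s["tool_rot"]); M=R.as_matrix(); z=M[:,2]
n="top"; im=np.load("pics/top2.npz")["p"].copy(); a,b=proj(n,[p+z*.026,p+z*.083])
print(a,b,[(proj(n,[p+z*.055+M[:,k]*.001])-proj(n,[p+z*.055]))[0].round(3) for k in (0,1,2)])
x0,y0=375,215; c=cv2.resize(np.clip(im[y0:y0+60,x0:x0+60,::-1]*1.5,0,255).astype(np.uint8),(600,600),interpolation=cv2.INTER_CUBIC)
f=lambda q:tuple(int(v) for v in ((q-[x0,y0]+.5)*10))
cv2.line(c,f(a),f(b),(0,255,0),1); cv2.circle(c,f(np.array([397.8,237.])),4,(255,255,0),1); cv2.circle(c,f(proj(n,[OH])[0]),4,(255,0,255),1)
cv2.imwrite("pics/t2.png",c)
```

```text
[405.28234285 253.0338544 ] [400.63688787 243.35370366] [array([-0.482, -0.165]), array([ 0.193, -0.454]), array([-0.081, -0.169])]
```

View pics/t2.png

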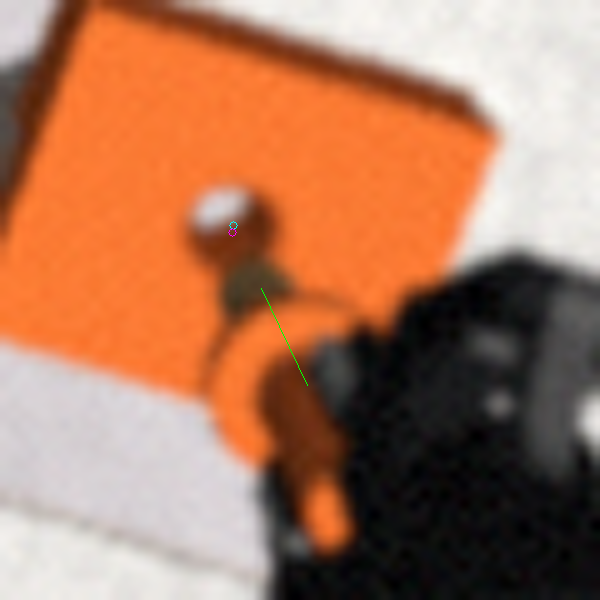

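The zoomed top crop shows the shank tip at about (253,285), roughly 0.8 px left of the predicted axis, and the hole centre at (232,226). Combined with the side view, that calls for a shift of about -3.5 mm in tool x and -0.5 mm in y. I'll apply it and enter gently.

Emit:
apply_moves(linear=[[-0.035, -0.005, 0.06], [-0.035, -0.005, 0.12], [-0.035, -0.005, 0.18], [-0.035, -0.005, 0.24], [-0.035, -0.005, 0.3]], delta_rot=[[0, 0, 0], [0, 0, 0], [0, 0, 0], [0, 0, 0], [0, 0, 0]])

```text
clock: 8.32
position: [0.5136, -0.2598, 0.1765]
tool_rot: [2.722, -0.0, 1.271]
force: [0.5, -0.3, -0.6]
grip_width: 0.0188
finger_force: 58.4
```

Emit:
apply_moves(linear=[[0, 0, 0.03], [0, 0, 0.06], [0, 0, 0.09], [0, 0, 0.12], [0, 0, 0.14]], delta_rot=[[0, 0, 0], [0, 0, 0], [0, 0, 0], [0, 0, 0], [0, 0, 0]])

```text
clock: 8.73
position: [0.519, -0.2616, 0.1644]
tool_rot: [2.721, -0.0, 1.271]
force: [-0.9, -0.4, -1.1]
grip_width: 0.0186
finger_force: 58.4
```

Run:
```python
from aim import *
p,R=load(); save(p+R.apply([-.0035,-.0005,.044]),R); st(); print("Ftool",R.inv().apply(monitor.observe()["force"]).round(1))
```

```text
t 8.73 pos [ 0.519  -0.2616  0.1644] err mm [-0.3  0.3  0.1] rot err [-0.001 -0.001 -0.   ] F [-0.9 -0.4 -1.1] w 0.0186 q [ 0.68  0.42 -0.38  2.12  0.53  0.24 -0.42]
Ftool [-0.6 -1.2  0.6]
```

Emit:
apply_moves(linear=[[0, 0, 0.03], [0, 0, 0.06], [0, 0, 0.09], [0, 0, 0.12], [0, 0, 0.15]], delta_rot=[[0, 0, 0], [0, 0, 0], [0, 0, 0], [0, 0, 0], [0, 0, 0]])

```text
clock: 9.15
position: [0.5247, -0.2633, 0.1506]
tool_rot: [2.722, -0.0, 1.271]
force: [-0.6, 1.0, 0.6]
grip_width: 0.0185
finger_force: 58.4
```

Run:
```python
from aim import *
p,R=load(); save(p+R.apply([0,0,.015]),R); st(); print("Ftool",R.inv().apply(monitor.observe()["force"]).round(1))
im,d=optics.grab_frame("side"); cv2.imwrite("pics/s3.png",cv2.resize(im[280:380,200:320,::-1],(720,600)))
```

```text
t 9.15 pos [ 0.5247 -0.2633  0.1506] err mm [-0.3  0.2  0.1] rot err [-0.    -0.001 -0.   ] F [-0.6  1.   0.6] w 0.0185 q [ 0.65  0.44 -0.34  2.12  0.56  0.21 -0.45]
Ftool [ 0.8 -0.6 -0.9]
```

View pics/s3.png

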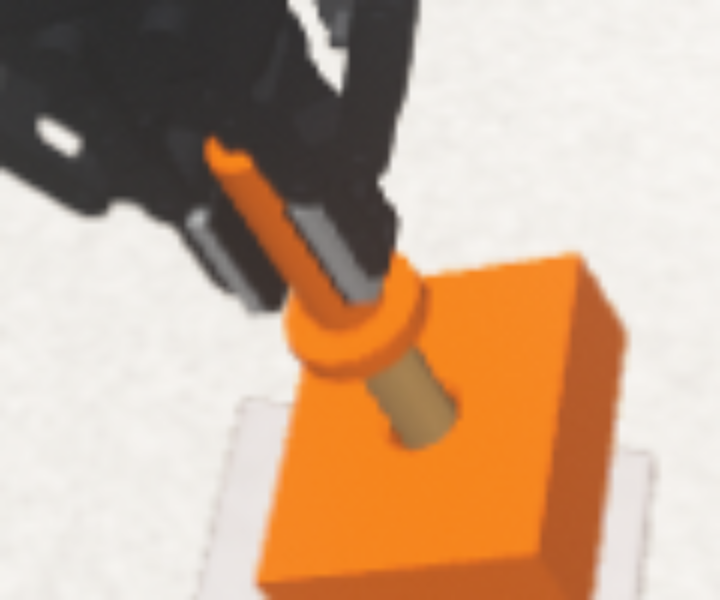

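The shank is in the hole with no contact force and the collar is still raised. Continuing down, watching joint 6.

Emit:
apply_moves(linear=[[0, 0, 0.04], [0, 0, 0.08], [0, 0, 0.12], [0, 0, 0.16], [0, 0, 0.2]], delta_rot=[[0, 0, 0], [0, 0, 0], [0, 0, 0], [0, 0, 0], [0, 0, 0]])

```text
clock: 9.62
position: [0.5326, -0.2657, 0.1322]
tool_rot: [2.722, -0.0, 1.271]
force: [-2.0, 2.0, -0.9]
grip_width: 0.0187
finger_force: 58.3
```

Run:
```python
from aim import *
p,R=load(); save(p+R.apply([0,0,.02]),R); st(); s=monitor.observe(); print("Ftool",R.inv().apply(s["force"]).round(1),s["qpos"][5], ((np.array(s["position"])-OH)@normal(np.radians(24),OP)).round(4))
```

```text
t 9.62 pos [ 0.5326 -0.2657  0.1322] err mm [-0.2  0.2  0.3] rot err [-0.    -0.001 -0.001] F [-2.   2.  -0.9] w 0.0187 q [ 0.61  0.49 -0.3   2.11  0.64  0.18 -0.53]
Ftool [ 1.3 -2.7 -0.1] 0.17634524300532772 0.0409
```

Emit:
apply_moves(linear=[[0, 0, 0.02], [0, 0, 0.04], [0, 0, 0.06], [0, 0, 0.08], [0, 0, 0.1]], delta_rot=[[0, 0, 0], [0, 0, 0], [0, 0, 0], [0, 0, 0], [0, 0, 0]])

```text
clock: 10.03
position: [0.5363, -0.2669, 0.1233]
tool_rot: [2.722, -0.0, 1.271]
force: [-3.4, 2.9, 0.4]
grip_width: 0.0189
finger_force: 58.5
```

Run:
```python
from aim import *
p,R=load(); save(p+R.apply([0,0,.01]),R); st(); s=monitor.observe(); print("Ftool",R.inv().apply(s["force"]).round(1),s["qpos"][5], ((np.array(s["position"])-OH)@normal(np.radians(24),OP)).round(4))
```

```text
t 10.03 pos [ 0.5363 -0.2669  0.1233] err mm [-0.3  0.1 -0. ] rot err [-0.    -0.001 -0.   ] F [-3.4  2.9  0.4] w 0.0189 q [ 0.62  0.51 -0.3   2.11  0.74  0.17 -0.63]
Ftool [ 1.8 -3.6 -2. ] 0.16917154685776306 0.0312
```

Emit:
apply_moves(linear=[[0, 0, 0.015], [0, 0, 0.03], [0, 0, 0.045], [0, 0, 0.06], [0, 0, 0.07]], delta_rot=[[0, 0, 0], [0, 0, 0], [0, 0, 0], [0, 0, 0], [0, 0, 0]])

```text
clock: 10.45
position: [0.539, -0.2678, 0.117]
tool_rot: [2.722, -0.0, 1.271]
force: [-4.2, 4.5, 0.9]
grip_width: 0.0185
finger_force: 58.6
```

Run:
```python
from aim import *
p,R=load(); save(p+R.apply([0,0,.007]),R); st(); s=monitor.observe(); print("Ftool",R.inv().apply(s["force"]).round(1),s["qpos"][5], ((np.array(s["position"])-OH)@normal(np.radians(24),OP)).round(4))
```

```text
t 10.45 pos [ 0.539  -0.2678  0.117 ] err mm [-0.3  0.2 -0. ] rot err [-0.    -0.001 -0.   ] F [-4.2  4.5  0.9] w 0.0185 q [ 0.62  0.52 -0.31  2.1   0.82  0.17 -0.7 ]
Ftool [ 3.1 -4.5 -3. ] 0.167073202062908 0.0242
```

Emit:
apply_moves(linear=[[0.005, -0.005, 0.01], [0.005, -0.005, 0.015], [0.005, -0.005, 0.02], [0.005, -0.005, 0.025], [0.005, -0.005, 0.03]], delta_rot=[[0, 0, 0], [0, 0, 0], [0, 0, 0], [0, 0, 0], [0, 0, 0]])

```text
clock: 10.87
position: [0.5394, -0.268, 0.1153]
tool_rot: [2.721, 0.001, 1.27]
force: [-27.8, 8.6, 43.9]
grip_width: 0.0191
finger_force: 63.7
```

Run:
```python
from aim import *
p,R=load(); save(p+R.apply([.0005,-.0005,.003]),R); st(); s=monitor.observe(); print("Ftool",R.inv().apply(s["force"]).round(1),s["qpos"][5], ((np.array(s["position"])-OH)@normal(np.radians(24),OP)).round(4))
im,d=optics.grab_frame("side"); cv2.imwrite("pics/s4.png",cv2.resize(im[295:375,215:311,::-1],(720,600)))
```

```text
t 10.87 pos [ 0.5394 -0.268   0.1153] err mm [-1.   0.4 -1.3] rot err [-0.001 -0.002 -0.   ] F [-27.8   8.6  43.9] w 0.0191 q [ 0.63  0.53 -0.32  2.1   0.86  0.17 -0.75]
Ftool [  0.1  -8.7 -52. ] 0.16742644388010983 0.0226
```

View pics/s4.png

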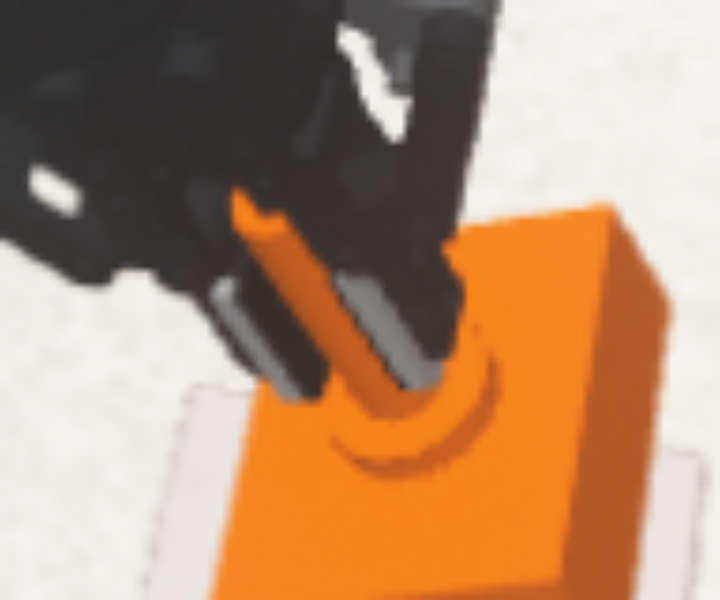

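The collar lies on the plate and the axial force is 52 N, so it is home. Relax, release and retreat.

Emit:
apply_moves(linear=[[0, 0, -0.015], [0, 0, -0.015], [0, 0, -0.015], [0, 0, -0.015], [0, 0, -0.015]], delta_rot=[[0, 0, 0], [0, 0, 0], [0, 0, 0], [0, 0, 0], [0, 0, 0]])

```text
clock: 11.33
position: [0.5392, -0.2675, 0.1154]
tool_rot: [2.722, 0.0, 1.27]
force: [-4.7, 1.4, 1.5]
grip_width: 0.0182
finger_force: 59.2
```

Emit:
apply_moves(linear=[[0, 0, 0], [0, 0, 0], [0, 0, 0], [0, 0, 0], [0, 0, 0]], delta_rot=[[0, 0, 0], [0, 0, 0], [0, 0, 0], [0, 0, 0], [0, 0, 0]], gripper=1)

```text
clock: 11.75
position: [0.5396, -0.2674, 0.1157]
tool_rot: [2.721, -0.0, 1.271]
force: [-0.5, -0.2, -0.4]
grip_width: 0.0776
finger_force: 0.0
```

Emit:
apply_moves(linear=[[0, 0, 0], [0, 0, 0], [0, 0, 0], [0, 0, 0], [0, 0, 0]], delta_rot=[[0, 0, 0], [0, 0, 0], [0, 0, 0], [0, 0, 0], [0, 0, 0]])

```text
clock: 12.17
position: [0.5394, -0.2673, 0.1156]
tool_rot: [2.721, -0.0, 1.271]
force: [0.1, 0.4, 0.3]
grip_width: 0.0853
finger_force: 0.0
```

Emit:
apply_moves(linear=[[0, 0, -0.15], [0, 0, -0.35], [0, 0, -0.55], [0, 0, -0.75], [0, 0, -0.95]], delta_rot=[[0, 0, 0], [0, 0, 0], [0, 0, 0], [0, 0, 0], [0, 0, 0]])

```text
clock: 12.58
position: [0.5019, -0.2556, 0.2031]
tool_rot: [2.722, -0.0, 1.271]
force: [-0.4, -0.3, 0.5]
grip_width: 0.0854
finger_force: 0.0
```

Run:
```python
from aim import *
p,R=load(); save(p+R.apply([0,0,-.0965]),R); st()
# pre-grasp over the blue peg, tool vertical, closing across the block
BPEG=np.array([.4905,.1585]); y=np.array([.95,-.31,0])
p,R=load(); save(p,R); 
go(np.array([.5,.0,.27]),Ro.from_quat(R.as_quat())*Ro.from_rotvec(.5*(R.inv()*RR(np.array([0,0,-1.]),y)).as_rotvec()),4); go(np.r_[BPEG,.20],RR(np.array([0,0,-1.]),y),3)
```

```text
t 12.58 pos [ 0.5019 -0.2556  0.2031] err mm [-0.1  0.1 -1.1] rot err [-0.    -0.001 -0.001] F [-0.4 -0.3  0.5] w 0.0854 q [ 0.94  0.36 -0.67  2.12  0.61  0.37 -0.49]
call 1: linear [0.6, -0.1, -0.25] rot [0.025, -0.0, 0.0]
call 2: linear [0.6, -0.15, -0.2] rot [0.025, -0.0, 0.0]
call 3: linear [0.65, -0.1, -0.25] rot [0.025, -0.0, 0.005]
call 4: linear [0.585, -0.16, -0.195] rot [0.025, -0.001, -0.001]
call 1: linear [0.5, -0.25, 0.2] rot [0.035, -0.0, 0.0]
call 2: linear [0.5, -0.2, 0.2] rot [0.03, -0.0, 0.0]
call 3: linear [0.48, -0.215, 0.21] rot [0.035, -0.001, 0.003]
```

Emit:
apply_moves(linear=[[0.12, -0.02, -0.05], [0.24, -0.04, -0.1], [0.36, -0.06, -0.15], [0.48, -0.08, -0.2], [0.6, -0.1, -0.25]], delta_rot=[[0.005, 0, 0], [0.01, 0, 0], [0.015, 0, 0], [0.02, 0, 0], [0.025, 0, 0]])

```text
clock: 13.0
position: [0.5019, -0.1908, 0.2209]
tool_rot: [2.775, -0.0, 1.272]
force: [0.6, -0.1, -0.6]
grip_width: 0.0854
finger_force: 0.0
```

Emit:
apply_moves(linear=[[0.12, -0.03, -0.04], [0.24, -0.06, -0.08], [0.36, -0.09, -0.12], [0.48, -0.12, -0.16], [0.6, -0.15, -0.2]], delta_rot=[[0.005, 0, 0], [0.01, 0, 0], [0.015, 0, 0], [0.02, 0, 0], [0.025, 0, 0]])

```text
clock: 13.42
position: [0.499, -0.1279, 0.2346]
tool_rot: [2.827, -0.0, 1.271]
force: [0.9, 0.2, -0.5]
grip_width: 0.0854
finger_force: 0.0
```

Emit:
apply_moves(linear=[[0.13, -0.02, -0.05], [0.26, -0.04, -0.1], [0.39, -0.06, -0.15], [0.52, -0.08, -0.2], [0.65, -0.1, -0.25]], delta_rot=[[0.005, 0, 0.001], [0.01, 0, 0.002], [0.015, 0, 0.003], [0.02, 0, 0.004], [0.025, 0, 0.005]])

```text
clock: 13.83
position: [0.5017, -0.0608, 0.2554]
tool_rot: [2.88, -0.003, 1.26]
force: [-0.2, -0.6, -0.7]
grip_width: 0.0852
finger_force: 0.0
```

Emit:
apply_moves(linear=[[0.12, -0.03, -0.04], [0.24, -0.06, -0.08], [0.36, -0.09, -0.12], [0.48, -0.12, -0.16], [0.585, -0.16, -0.195]], delta_rot=[[0.005, 0, 0], [0.01, 0, 0], [0.015, 0, 0], [0.02, 0, 0], [0.025, -0.001, -0.001]])

```text
clock: 14.25
position: [0.5002, 0.0011, 0.2702]
tool_rot: [2.932, -0.001, 1.262]
force: [-0.8, -0.5, 0.4]
grip_width: 0.0855
finger_force: 0.0
```

Emit:
apply_moves(linear=[[0.1, -0.05, 0.04], [0.2, -0.1, 0.08], [0.3, -0.15, 0.12], [0.4, -0.2, 0.16], [0.5, -0.25, 0.2]], delta_rot=[[0.007, 0, 0], [0.014, 0, 0], [0.021, 0, 0], [0.028, 0, 0], [0.035, 0, 0]])

```text
clock: 14.67
position: [0.4959, 0.0547, 0.2448]
tool_rot: [3.006, -0.0, 1.262]
force: [-0.7, -0.9, -0.1]
grip_width: 0.0855
finger_force: 0.0
```

Emit:
apply_moves(linear=[[0.1, -0.04, 0.04], [0.2, -0.08, 0.08], [0.3, -0.12, 0.12], [0.4, -0.16, 0.16], [0.5, -0.2, 0.2]], delta_rot=[[0.006, 0, 0], [0.012, 0, 0], [0.018, 0, 0], [0.024, 0, 0], [0.03, 0, 0]])

```text
clock: 15.08
position: [0.495, 0.1075, 0.2221]
tool_rot: [3.068, -0.001, 1.262]
force: [0.7, -0.4, -0.1]
grip_width: 0.0857
finger_force: 0.0
```

Emit:
apply_moves(linear=[[0.1, -0.04, 0.04], [0.2, -0.08, 0.08], [0.3, -0.12, 0.12], [0.4, -0.16, 0.16], [0.48, -0.215, 0.21]], delta_rot=[[0.007, 0, 0], [0.014, 0, 0], [0.021, 0, 0.001], [0.028, 0, 0.002], [0.035, -0.001, 0.003]])

```text
clock: 15.5
position: [0.4908, 0.1594, 0.1998]
tool_rot: [-3.142, 0.001, 1.255]
force: [0.6, -0.6, -0.9]
grip_width: 0.0855
finger_force: 0.0
```

Run:
```python
from aim import *
st(); b=[]
for n,(x,y) in (("side",(180,100)),("top",(150,140))):
    q,d=optics.grab_frame(n); np.savez(f"pics/{n}3.npz",p=q,d=d); b.append(cv2.resize(q[y:y+150,x:x+140,::-1],(400,428)))
cv2.imwrite("pics/g3.png",cv2.hconcat(b))
for n in ("side","top"): print(n,proj(n,[BH]).round(1), proj(n,[[.4905,.1585,.17],[.4905,.1585,.09]]).round(1))
im=np.load("pics/side3.npz")["p"]; u,v=proj("side",[BH])[0].astype(int); print(im[v-10:v+11,u-12:u+13,2])
im=np.load("pics/top3.npz")["p"]; u,v=proj("top",[BH])[0].astype(int); print(im[v-10:v+11,u-10:u+11,2])
```

```text
t 15.5 pos [0.4908 0.1594 0.1998] err mm [ 0.9 -0.   0.4] rot err [ 0.001 -0.     0.   ] F [ 0.6 -0.6 -0.9] w 0.0855 q [ 0.19  0.5  -0.83  1.89  0.45  0.95 -1.17]
side [[294.8 223. ]] [[217.5 154.1]
 [219.6 185.6]]
top [[265.3 195.4]] [[186.3 259. ]
 [193.  260.4]]
[[179 177 175 172 171 173 171 171 172 172 172 171 171 171 171 172 171 172
  172 171 172 172 171 171 171]
 [172 172 173 173 173 171 171 172 172 171 171 172 171 172 172 171 172 171
  172 171 172 172 172 171 171]
 [172 172 171 172 172 172 172 171 172 173 172 171 172 172 171 172 171 172
  171 171 171 172 171 171 171]
 [172 171 173 171 171 172 172 172 172 172 172 172 172 172 171 171 171 171
  171 171 171 172 171 171 171]
 [172 172 172 171 172 171 172 172 171 171 172 171 171 172 172 171 171 171
  171 172 172 171 171 172 171]
 [172 172 172 171 171 172 172 171 171 172 171 171 172 171 168 165 167 172
  171 172 172 173 172 171 171]
 [171 172 172 171 171 172 172 171 172 170 172 175 173 169 154 145 148 172
  171 172 171 171 171 170 172]
 [172 172 172 172 171 171 172 171 172 178 182 178 157 134 125 118 123 162
  171 172 170 171 171 172
[... 2541 characters left out ...]
6 122 122 111  96  80  74  70  67  75  93 108 118 124 122 122
  123 124 125]
 [126 124 124 125 126 121 114 103  94  92  94 100 109 117 122 125 125 123
  124 122 121]
 [123 125 124 125 123 123 121 119 115 109 113 116 118 124 122 123 125 124
  126 123 125]
 [124 123 124 125 125 125 125 123 122 123 123 124 125 125 123 124 123 124
  121 125 123]
 [122 124 124 125 124 123 123 125 126 122 127 126 123 125 123 122 122 123
  123 124 124]
 [125 124 124 124 123 122 125 126 124 127 123 126 126 124 126 122 124 125
  124 124 125]
 [127 126 126 124 124 127 124 124 124 124 122 122 125 124 123 124 123 124
  124 125 122]
 [124 122 125 124 125 123 127 123 124 123 124 123 123 123 124 123 122 125
  126 124 125]]
```

View pics/g3.png

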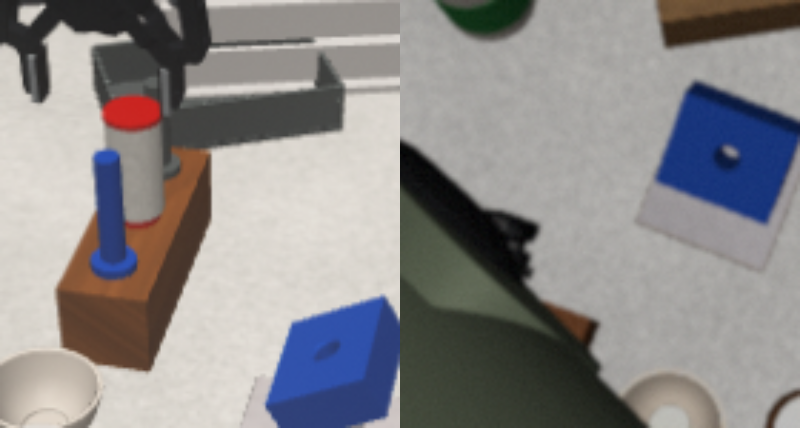

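The left half shows the gripper above the blue peg (peg top at crop (107,157)) with the roller clear. In the right half the blue hole is empty and visible at crop (728,155). Full-image hole centres are about (294.1,222.4) side and (264.1,195.0) top.

Emit:
apply_moves(linear=[[0, 0, 0.18], [0, 0, 0.36], [0, 0, 0.54], [0, 0, 0.72], [0, 0, 0.93]], delta_rot=[[0, 0, 0], [0, 0, 0], [0, 0, 0], [0, 0, 0], [0, 0, 0]])

```text
clock: 16.02
position: [0.491, 0.1577, 0.1067]
tool_rot: [3.139, 0.001, 1.255]
force: [1.5, 0.6, -0.4]
grip_width: 0.0854
finger_force: 0.0
```

Emit:
apply_moves(linear=[[0, 0, 0], [0, 0, 0], [0, 0, 0], [0, 0, 0], [0, 0, 0]], delta_rot=[[0, 0, 0], [0, 0, 0], [0, 0, 0], [0, 0, 0], [0, 0, 0]], gripper=-1, force=60)

```text
clock: 16.43
position: [0.4913, 0.1581, 0.1081]
tool_rot: [3.139, 0.001, 1.255]
force: [-0.2, -0.2, -0.1]
grip_width: 0.0257
finger_force: 0.0
```

Emit:
apply_moves(linear=[[0, 0, 0], [0, 0, 0], [0, 0, 0], [0, 0, 0], [0, 0, 0]], delta_rot=[[0, 0, 0], [0, 0, 0], [0, 0, 0], [0, 0, 0], [0, 0, 0]])

```text
clock: 16.85
position: [0.4909, 0.1583, 0.1079]
tool_rot: [3.14, 0.001, 1.256]
force: [-3.3, 0.5, 9.8]
grip_width: 0.0188
finger_force: 57.8
```

Run:
```python
from aim import *
p,R=load(); save(p+R.apply([0,0,.093]),R); st()
p,R=load(); print("F tool",R.inv().apply(monitor.observe()["force"]).round(1))
for n,h in (("side",[294.1,222.4]),("top",[264.1,195.0])): print(n,onplane(n,[h],np.array([0,0,1.]),.095).round(4))
```

```text
t 16.85 pos [0.4909 0.1583 0.1079] err mm [-0.1  0.3 -0.7] rot err [-0.001 -0.    -0.   ] F [-3.3  0.5  9.8] w 0.0188 q [ 0.11  0.63 -0.74  1.96  0.6   0.78 -1.29]
F tool [-0.6 -3.3 -9.8]
side [[0.6295 0.0158 0.095 ]]
top [[0.6315 0.0164 0.095 ]]
```

Emit:
apply_moves(linear=[[0, 0, -0.1], [0, 0, -0.25], [0, 0, -0.4], [0, 0, -0.55], [0, 0, -0.7]], delta_rot=[[0, 0, 0], [0, 0, 0], [0, 0, 0], [0, 0, 0], [0, 0, 0]])

```text
clock: 17.27
position: [0.4907, 0.1582, 0.1786]
tool_rot: [3.14, 0.001, 1.256]
force: [-1.2, -0.7, -1.1]
grip_width: 0.0188
finger_force: 58.1
```

Emit:
apply_moves(linear=[[0, 0, -0.12], [0, 0, -0.24], [0, 0, -0.36], [0, 0, -0.48], [0, 0, -0.6]], delta_rot=[[0, 0, 0], [0, 0, 0], [0, 0, 0], [0, 0, 0], [0, 0, 0]])

```text
clock: 17.68
position: [0.4906, 0.1583, 0.2382]
tool_rot: [3.141, 0.001, 1.256]
force: [0.3, -0.3, 0.0]
grip_width: 0.0188
finger_force: 58.1
```

```bash
sed -i 's/BH=\[.6306,.0138,.095\]/BH=[.6308,.0160,.095]/' plan.py
python3 - <<'E'
from aim import *
p,R=load(); save(p+R.apply([0,0,-.13]),R); st()
go(*sock(BH,30,BP,.132),3)
E
```

```text
t 17.68 pos [0.4906 0.1583 0.2382] err mm [-0.3  0.1 -1. ] rot err [-0.    -0.001 -0.   ] F [ 0.3 -0.3  0. ] w 0.0188 q [ 0.22  0.45 -0.86  1.85  0.4   1.03 -1.12]
call 1: linear [-0.3, 0.35, 0.1] rot [-0.085, -0.0, 0.005]
call 2: linear [-0.3, 0.4, 0.15] rot [-0.08, -0.0, 0.005]
call 3: linear [-0.295, 0.3, 0.215] rot [-0.085, -0.002, 0.001]
```

Emit:
apply_moves(linear=[[-0.06, 0.07, 0.02], [-0.12, 0.14, 0.04], [-0.18, 0.21, 0.06], [-0.24, 0.28, 0.08], [-0.3, 0.35, 0.1]], delta_rot=[[-0.017, 0, 0.001], [-0.034, 0, 0.002], [-0.051, 0, 0.003], [-0.068, 0, 0.004], [-0.085, 0, 0.005]])

```text
clock: 18.1
position: [0.5149, 0.1185, 0.2277]
tool_rot: [2.961, 0.0, 1.245]
force: [0.6, 0.1, -1.2]
grip_width: 0.0186
finger_force: 58.3
```

Emit:
apply_moves(linear=[[-0.06, 0.08, 0.03], [-0.12, 0.16, 0.06], [-0.18, 0.24, 0.09], [-0.24, 0.32, 0.12], [-0.3, 0.4, 0.15]], delta_rot=[[-0.016, 0, 0.001], [-0.032, 0, 0.002], [-0.048, 0, 0.003], [-0.064, 0, 0.004], [-0.08, 0, 0.005]])

```text
clock: 18.52
position: [0.5452, 0.0766, 0.2201]
tool_rot: [2.793, -0.002, 1.235]
force: [0.6, 0.2, -0.8]
grip_width: 0.0186
finger_force: 58.3
```

Emit:
apply_moves(linear=[[-0.06, 0.06, 0.04], [-0.12, 0.12, 0.08], [-0.18, 0.18, 0.12], [-0.24, 0.24, 0.16], [-0.295, 0.3, 0.215]], delta_rot=[[-0.017, 0, 0], [-0.034, 0, 0], [-0.051, 0, 0], [-0.068, -0.001, 0], [-0.085, -0.002, 0.001]])

```text
clock: 18.93
position: [0.5692, 0.0371, 0.2103]
tool_rot: [2.614, 0.0, 1.231]
force: [0.5, 0.1, -0.3]
grip_width: 0.0188
finger_force: 58.4
```

Emit:
apply_moves(linear=[[0, 0, 0], [0, 0, 0], [0, 0, 0], [0, 0, 0], [0, 0, 0]], delta_rot=[[0, 0, 0], [0, 0, 0], [0, 0, 0], [0, 0, 0], [0, 0, 0]])

```text
clock: 19.35
position: [0.5689, 0.0377, 0.2098]
tool_rot: [2.617, 0.0, 1.231]
force: [0.9, -0.2, -1.0]
grip_width: 0.0186
finger_force: 58.4
```

Run:
```python
from aim import *
st(); s=monitor.observe(); p=np.array(s["position"]); R=Ro.from_euler("xyz",s["tool_rot"]); M=R.as_matrix(); z=M[:,2]
hp={"side":np.array([294.1,222.4]),"top":np.array([264.1,195.0])}
for n in hp:
    im,_=optics.grab_frame(n); np.savez(f"pics/{n}4.npz",p=im); g=im.astype(np.float32)
    a,b=proj(n,[p+z*.037,p+z*.097]); d=(b-a)/np.linalg.norm(b-a); nd=np.array([-d[1],d[0]])
    c0=p+z*.07; print(n,"a,b",a.round(1),b.round(1),"perp px/mm x,y",[round(float((proj(n,[c0+M[:,k]*.001])-proj(n,[c0]))[0]@nd),3) for k in (0,1)],"hole perp",round(float((hp[n]-a)@nd),2),"along",round(float((hp[n]-a)@d/np.linalg.norm(b-a)),2))
    for f in np.arange(.05,1.06,.1):
        t=np.arange(-12,12.01,.25); q=(a+(b-a)*f+t[:,None]*nd).astype(np.float32)
        pr=cv2.remap(g,q[:,0],q[:,1],cv2.INTER_LINEAR).reshape(-1,3); w=pr[:,0]-pr[:,2]
        on=np.nonzero(w>np.maximum(8,.25*w.max()))[0]; print("  ",round(f,2),(t[on[0]],t[on[-1]],(t[on[0]]+t[on[-1]])/2) if len(on) else None,w.max().round())
s3=np.load("pics/side4.npz")["p"][190:240,255:315,::-1]; t3=np.load("pics/top4.npz")["p"][170:230,235:295,::-1]
cv2.imwrite("pics/g4.png",cv2.hconcat([cv2.resize(s3,(400,333)),cv2.resize(t3,(333,333))]))
```

```text
t 19.35 pos [0.5689 0.0377 0.2098] err mm [ 0.   0.4 -0.2] rot err [-0. -0. -0.] F [ 0.9 -0.2 -1. ] w 0.0186 q [ 0.1   0.35 -0.56  2.15  1.14  0.58 -1.69]
side a,b [271.6 184.8] [286.7 208.8] perp px/mm x,y [-0.259, -0.463] hole perp 0.88 along 1.54
   0.05 (np.float64(-12.0), np.float64(12.0), np.float64(0.0)) 12.0
   0.15 (np.float64(-12.0), np.float64(12.0), np.float64(0.0)) 42.0
   0.25 (np.float64(-4.5), np.float64(4.75), np.float64(0.125)) 69.0
   0.35 (np.float64(-4.5), np.float64(4.75), np.float64(0.125)) 69.0
   0.45 (np.float64(-4.75), np.float64(4.75), np.float64(0.0)) 69.0
   0.55 (np.float64(-4.5), np.float64(5.0), np.float64(0.25)) 68.0
   0.65 (np.float64(-4.5), np.float64(4.75), np.float64(0.125)) 68.0
   0.75 (np.float64(-4.25), np.float64(5.0), np.float64(0.375)) 69.0
   0.85 (np.float64(-4.25), np.float64(4.75), np.float64(0.25)) 68.0
   0.95 (np.float64(-3.5), np.float64(4.0), np.float64(0.25)) 51.0
   1.05 (np.float64(-12.0), np.float64(12.0), np.float64(0.0)) 15.0
top a,b [255.2 210.4] [261.3 200.4] perp px/mm x,y [-0.498, -0.093] hole perp -0.33 along 1.52
   0.05 None 2.0
   0.15 None 2.0
   0.25 None 3.0
   0.35 None 1.0
   0.45 None -12.0
   0.55 None -44.0
   0.65 None -52.0
   0.75 None -6.0
   0.85 (np.float64(-4.0), np.float64(2.0), np.float64(-1.0)) 33.0
   0.95 (np.float64(-3.5), np.float64(1.5), np.float64(-1.0)) 41.0
   1.05 (np.float64(-2.75), np.float64(1.0), np.float64(-0.875)) 38.0
```

View pics/g4.png

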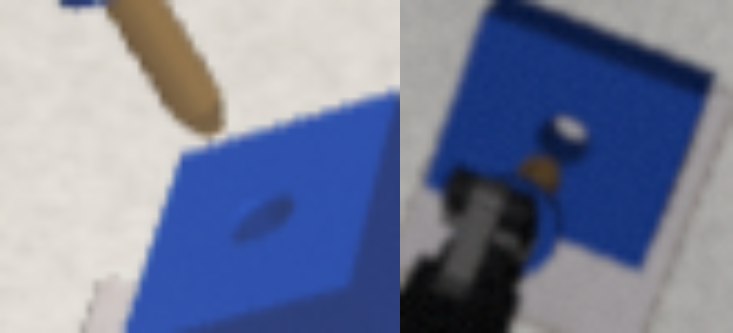

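The tip points at the hole in both views: side crop shows tip (205,130) and hole (264,218), top crop shows tip (540,172) and hole (563,137). The remaining correction is about -0.8 mm in x and -0.4 mm in y. Entering.

Emit:
apply_moves(linear=[[-0.008, -0.004, 0.06], [-0.008, -0.004, 0.12], [-0.008, -0.004, 0.18], [-0.008, -0.004, 0.24], [-0.008, -0.004, 0.3]], delta_rot=[[0, 0, 0], [0, 0, 0], [0, 0, 0], [0, 0, 0], [0, 0, 0]])

```text
clock: 19.87
position: [0.5825, 0.0318, 0.1824]
tool_rot: [2.617, 0.001, 1.232]
force: [-0.4, -0.0, -1.5]
grip_width: 0.0186
finger_force: 58.4
```

Emit:
apply_moves(linear=[[0, 0, 0.03], [0, 0, 0.06], [0, 0, 0.09], [0, 0, 0.12], [0, 0, 0.15]], delta_rot=[[0, 0, 0], [0, 0, 0], [0, 0, 0], [0, 0, 0], [0, 0, 0]])

```text
clock: 20.28
position: [0.5895, 0.0294, 0.1702]
tool_rot: [2.617, 0.0, 1.232]
force: [0.3, 1.1, -0.9]
grip_width: 0.0187
finger_force: 58.4
```

```bash
cat >> aim.py <<'E'
def step(dx,dy,dz):
    p,R=load(); save(p+R.apply([dx,dy,dz]),R); st(); s=monitor.observe(); print("Ftool",R.inv().apply(s["force"]).round(1),"q6",round(s["qpos"][5],3),"s",((np.array(s["position"])-BH)@normal(np.radians(30),BP)).round(4))
E
python3 -c "
from aim import *
step(-.0008,-.0004,.045)"
```

```text
t 20.28 pos [0.5895 0.0294 0.1702] err mm [-0.2  0.3  0.3] rot err [-0.001 -0.001 -0.   ] F [ 0.3  1.1 -0.9] w 0.0187 q [ 0.08  0.44 -0.51  2.14  1.3   0.55 -1.82]
Ftool [ 1.1 -0.5  0.8] q6 0.551 s 0.0868
```

Emit:
apply_moves(linear=[[0, 0, 0.03], [0, 0, 0.06], [0, 0, 0.09], [0, 0, 0.12], [0, 0, 0.15]], delta_rot=[[0, 0, 0], [0, 0, 0], [0, 0, 0], [0, 0, 0], [0, 0, 0]])

```text
clock: 20.7
position: [0.5966, 0.0268, 0.1571]
tool_rot: [2.617, 0.001, 1.232]
force: [0.7, -0.4, -0.9]
grip_width: 0.0185
finger_force: 58.4
```

```bash
python3 -c "
from aim import *
step(0,0,.015)"
```

```text
t 20.7 pos [0.5966 0.0268 0.1571] err mm [-0.3  0.2  0.4] rot err [-0.001 -0.001 -0.   ] F [ 0.7 -0.4 -0.9] w 0.0185 q [ 0.07  0.47 -0.49  2.13  1.36  0.54 -1.86]
Ftool [-0.1  0.2  1.1] q6 0.544 s 0.0717
```

Emit:
apply_moves(linear=[[0, 0, 0.04], [0, 0, 0.08], [0, 0, 0.12], [0, 0, 0.16], [0, 0, 0.2]], delta_rot=[[0, 0, 0], [0, 0, 0], [0, 0, 0], [0, 0, 0], [0, 0, 0]])

```text
clock: 21.12
position: [0.6061, 0.0234, 0.1396]
tool_rot: [2.617, 0.001, 1.231]
force: [0.5, -0.7, -0.4]
grip_width: 0.0188
finger_force: 58.4
```

```bash
python3 -c "
from aim import *
step(0,0,.02)"
```

```text
t 21.12 pos [0.6061 0.0234 0.1396] err mm [-0.3  0.2  0.5] rot err [-0.    -0.001 -0.   ] F [ 0.5 -0.7 -0.4] w 0.0188 q [ 0.07  0.52 -0.47  2.12  1.42  0.54 -1.91]
Ftool [-0.5  0.4  0.7] q6 0.537 s 0.0515
```

Emit:
apply_moves(linear=[[0, 0, 0.025], [0, 0, 0.05], [0, 0, 0.075], [0, 0, 0.095], [0, 0, 0.11]], delta_rot=[[0, 0, 0], [0, 0, 0], [0, 0, 0], [0, 0, 0], [0, 0, 0]])

```text
clock: 21.53
position: [0.6112, 0.0216, 0.1303]
tool_rot: [2.617, 0.001, 1.232]
force: [-0.0, -0.8, -1.1]
grip_width: 0.0189
finger_force: 58.4
```

```bash
python3 -c "
from aim import *
step(0,0,.011)"
```

```text
t 21.53 pos [0.6112 0.0216 0.1303] err mm [-0.3  0.2  0.3] rot err [-0.001 -0.001 -0.   ] F [-0.  -0.8 -1.1] w 0.0189 q [ 0.07  0.54 -0.47  2.12  1.46  0.53 -1.94]
Ftool [-0.8 -0.3  1.1] q6 0.535 s 0.0408
```

Emit:
apply_moves(linear=[[0, 0, 0.01], [0, 0, 0.015], [0, 0, 0.02], [0, 0, 0.025], [0, 0, 0.03]], delta_rot=[[0, 0, 0], [0, 0, 0], [0, 0, 0], [0, 0, 0], [0, 0, 0]])

```text
clock: 21.95
position: [0.6123, 0.0216, 0.1285]
tool_rot: [2.616, 0.0, 1.232]
force: [-22.3, 4.0, 28.3]
grip_width: 0.0187
finger_force: 61.5
```

```bash
python3 -c "
from aim import *
step(0,0,.003)"
```

```text
t 21.95 pos [0.6123 0.0216 0.1285] err mm [ 0.   0.2 -0.7] rot err [-0.001 -0.    -0.001] F [-22.3   4.   28.3] w 0.0187 q [ 0.07  0.54 -0.46  2.12  1.47  0.53 -1.95]
Ftool [ -3.7  -5.2 -35.7] q6 0.535 s 0.0387
```

Emit:
apply_moves(linear=[[0, 0, -0.01], [0, 0, -0.01], [0, 0, -0.01], [0, 0, -0.01], [0, 0, -0.01]], delta_rot=[[0, 0, 0], [0, 0, 0], [0, 0, 0], [0, 0, 0], [0, 0, 0]])

```text
clock: 22.37
position: [0.6121, 0.0214, 0.1288]
tool_rot: [2.617, 0.0, 1.232]
force: [-1.0, 0.8, 0.1]
grip_width: 0.0187
finger_force: 58.2
```

Emit:
apply_moves(linear=[[0, 0, 0], [0, 0, 0], [0, 0, 0], [0, 0, 0], [0, 0, 0]], delta_rot=[[0, 0, 0], [0, 0, 0], [0, 0, 0], [0, 0, 0], [0, 0, 0]], gripper=1)

```text
clock: 22.78
position: [0.6121, 0.0213, 0.1288]
tool_rot: [2.617, 0.001, 1.231]
force: [0.3, 0.4, -0.1]
grip_width: 0.0778
finger_force: 0.0
```

Emit:
apply_moves(linear=[[0, 0, 0], [0, 0, 0], [0, 0, 0], [0, 0, 0], [0, 0, 0]], delta_rot=[[0, 0, 0], [0, 0, 0], [0, 0, 0], [0, 0, 0], [0, 0, 0]])

```text
clock: 23.2
position: [0.612, 0.0214, 0.1288]
tool_rot: [2.617, 0.001, 1.232]
force: [0.4, -0.3, 0.5]
grip_width: 0.0855
finger_force: 0.0
```

Emit:
apply_moves(linear=[[0, 0, -0.15], [0, 0, -0.35], [0, 0, -0.55], [0, 0, -0.75], [0, 0, -0.95]], delta_rot=[[0, 0, 0], [0, 0, 0], [0, 0, 0], [0, 0, 0], [0, 0, 0]])

```text
clock: 23.62
position: [0.5665, 0.0375, 0.2117]
tool_rot: [2.617, 0.001, 1.232]
force: [0.6, -0.4, 0.8]
grip_width: 0.0854
finger_force: 0.0
```

Emit:
apply_moves(linear=[[0, -0.1, -0.15], [0, -0.2, -0.3], [0, -0.3, -0.45], [0, -0.45, -0.6], [0, -0.6, -0.8]], delta_rot=[[0, 0, 0], [0, 0, 0], [0, 0, 0], [0, 0, 0], [0, 0, 0]])

```text
clock: 24.03
position: [0.4795, 0.0678, 0.25]
tool_rot: [2.617, 0.001, 1.231]
force: [-0.4, 0.3, 0.6]
grip_width: 0.0851
finger_force: 0.0
```

Run:
```python
from aim import *
step(0,-.06,-.176)
im,d=optics.grab_frame("side"); P={}
for nm,m,H,t,psi,L in (("orange",mask(im,2,18,140,60),OH,24,OP,70),("blue",mask(im,105,125,130,30),BH,30,BP,100)):
    n=normal(np.radians(t),psi); X,uv=cloud("side",d,m); q=X-H; s=q@n; r=np.linalg.norm(q-s[:,None]*n,axis=1)
    k=(r<.022)&(s>.004)&(s<.13); s,r,qq=s[k],r[k],(q-((q@n)[:,None]*n))[k]
    print(nm,"top",(np.percentile(s,99)*1e3).round(1),"expect",L,"collar pts (r>13) s median/95%",(np.percentile(s[r>.0135],[10,50,95])*1e3).round(1) if (r>.0135).any() else None,"lateral top/bottom mm",(qq[s>.05].mean(0)*1e3).round(1),(qq[(s>.015)&(s<.04)].mean(0)*1e3).round(1))
# unchanged objects: depth difference against first frame
for n in ("side","top"):
    a=np.load(f"pics/{n}0.npz")["p"].astype(int); b,_=optics.grab_frame(n); df=(np.abs(b.astype(int)-a).max(2)>50).astype(np.uint8)
    k,l,sx,c=cv2.connectedComponentsWithStats(df); print(n,[(sx[i].tolist()) for i in range(1,k) if sx[i,4]>25])
```

```text
t 24.03 pos [0.4795 0.0678 0.25  ] err mm [-0.6 -0.6 -0.2] rot err [-0.    -0.001 -0.   ] F [-0.4  0.3  0.6] w 0.0851 q [ 0.07  0.15 -0.65  2.27  0.95  0.63 -1.66]
Ftool [ 0.1 -0.1 -0.8] q6 0.626 s 0.2142
orange top 71.3 expect 70 collar pts (r>13) s median/95% [5.7 8.2 9.8] lateral top/bottom mm [-1.3 -4.1 -0. ] [-0.5 -6.3  0.6]
blue top 101.5 expect 100 collar pts (r>13) s median/95% [4.9 8.1 9.7] lateral top/bottom mm [-2.3 -4.9 -0.3] [-2.  -5.5 -0. ]
side [[67, 0, 15, 10, 37], [105, 0, 25, 10, 113], [124, 0, 25, 8, 129], [143, 26, 21, 16, 50], [104, 36, 46, 58, 1060], [146, 45, 21, 20, 147], [141, 83, 85, 66, 1722], [211, 152, 17, 46, 496], [264, 180, 38, 48, 655], [244, 315, 29, 35, 469], [261, 342, 20, 17, 108]]
top [[250, 188, 23, 29, 374], [396, 240, 10, 9, 41], [97, 242, 146, 178, 13945], [181, 252, 21, 17, 228]]
```

```bash
python3 -c "
from workcell import workorder; print(workorder.job_done())"
```

```text
the job is handed in; nothing more can be done
None
```

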